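# Load the drying-oven tray and run it up the ramp

### The arm

A 7-joint arm with a two-finger parallel gripper is mounted at the origin on the work surface; the furniture and walls round the work are solid. World frame = base frame: x ahead of the robot, y to its left, z up, the work surface at z = 0. Lengths are in m, angles in rad, forces in N, time in s.
With the tool pointing down it reaches from about 0.425 to 0.925 m from the base axis. Payload 6.8 kg.
Tool frame: the origin (TCP) lies at the very end of the fingers, on their centre line; the grasp point (between the pads) lies 19 mm behind it; z points along the fingers, y is the line along which they close (so a half turn about z gives the same grasp; the last joint's range is limited). The gripper opens to 85 mm and grips with 20 to 120 N. Pads are 22 mm wide; open, the fingers measure 114 mm over their backs; the gripper's body (76 mm by 85 mm) begins 54 mm behind the grasp point. The pads swing forward as they close: fully open they stand 13 mm farther back than shut.
Start: joints at [-1.27, 0.477, 0.022, 1.555, -0.011, 1.109, -0.083], TCP at [0.268, 0.619, 0.231] pointing down, gripper open.
Joint ranges: [-2.96, 2.96], [-0.34, 2.1], [-1.41, 1.46], [0.24, 2.44], [-1.37, 4.51], [0.17, 1.92], [-2.96, 2.96]. Speed limits (rad/s): [2.39, 2.39, 3.14, 3.14, 3.14, 3.14, 3.14].

### API

Orientations are given as a unit quaternion [w, x, y, z].
In Python, from station import * gives the robot as it stands.
- The arm moves only by the tool jog_arm, never from a script. Its argument "moves" is one flat list of numbers, 7 for each row, row after row: the shift along the tool's x, y, z normalised to -1 to 1, where 1 is 20 mm, then the turn, a rotation vector about the tool's x, y, z normalised to -1 to 1, where 1 is 4 degrees, then the opening, from 0 (shut) to 1 (fully open). In form: [x, y, z, rx, ry, rz, claw, x, y, z, rx, ry, rz, claw, ...]. A call has exactly 8 rows; each row shifts and turns the commanded pose from where the row before left it, along the tool's axes as they then stand; what a row does not reach is not made up. A row lasts 1/12 s, in which the tool goes at most 41.7 mm and 7.16 degrees, less where a joint would pass 70% of its speed; a pose out of reach is approached as far as the arm can. A call with a number of a shift or a turn outside -1 to 1 is refused whole. A call with a gripper value outside its range is refused whole. The fingers move at their own pace and stop on an object; "grip_force" is the grip in N (left out, the last holds). Time passes only in rows, so rows that do not move let the fingers close, or fill a call up. It gives the time, the measured TCP pose, the force, the opening and the grip force at its end, in the units of the state.
- get_obs(): the state, without advancing time (a new reading comes with each control period).
- read_camera(name): name is "side" or "top" or "wrist"; returns a dict with "color" (480x640x3 uint8, blue, green, red), "fx", "fy", "cx", "cy" (pixels), "k1" (the pictures are not rectified: a ray, as slopes to the right and down, at radius r is drawn at 1 + k1 r^2 times it, then the intrinsics apply), "rvec" (rotation vector, rad) and "tvec" (3), from world to camera coordinates, as OpenCV has them. Camera axes: x right, y down, z forward; pixel columns grow to the right and rows downward; lengths in m; the calibration is good to about 2 mm. A picture is of the moment at which its call begins. There is no depth.
- hand_in(): hands the job in; it is judged then, once.
The state is a dict: "t": time; "q": joint angles; "joint_vel": joint speeds; "joint_torque": joint torques, N m; "eef_pos": TCP position; "tool_rot": TCP orientation; "contact_force": force on the tool from outside, world axes, zero at the start; "torque": the same for the moment, N m; "gripper_width": opening from 0.0 (shut) to 1.0 (fully open); "grasp_force": force on a finger pad.
Only numpy, scipy, OpenCV 4.12 (cv2) and the standard library are available. Lean on these libraries where they do the work, as an engineer would, in place of code of your own. Each camera call takes 0.05 s, during which the arm holds its last target. There are 200 camera calls.

### The job

Get the washed ware ready for the drying oven: on the tray at the foot of the ramp, nest all the steel cups upright inside one another in size order, the largest standing on the tray, and beside them stack all the white spot plates flat in one square, aligned pile. Once everything is on board, push the loaded tray up the ramp, without lifting it, until it rests fully against the top stop, and leave it there with the nest and the pile still in order. Leave the timer and the tape roll alone.

Things in the scene. Friction and masses are not known exactly. Their poses are not given: they have to be found in the camera images.
- ramp: grey, slippery plastic ramp (friction about 0.3), fixed. Origin: centre of the underside of its level apron; x points uphill (away from the robot), y left, z up. Apron x -55 to +55 mm, top 6 mm above the bench; from x = +55 mm the surface climbs at 5 degrees for 100 mm to the top stop, a wall 22 mm high across the ramp. Side rails 10 mm high, 186 mm between them.
- ramp_stop (a point): middle of the foot of the top stop's face, on the ramp surface; the tray's front edge rests here when it is fully home
- tray: aluminium tray, loose, about 400 g, 90 mm in x by 180 mm in y, on the apron between the rails. Floor 3 mm thick, lip 8 mm above the underside. Origin: centre of the underside, x uphill, z up. A dark loop handle sticks out towards the robot: 8 mm bar along y from -45 to +45 mm at x = -73 mm, bar centre 14 mm above the underside.
- tray_front (a point): middle of the tray's front (uphill) lower edge, 45 mm ahead of its origin
- cup_a: largest round steel cup, open at the top: 66 mm outside at the rim, 62 mm at the foot, 48 mm high, wall 2.5 mm, inner floor 16 mm above the underside, 160 g. Origin: centre of the underside, z up. Nested in the next larger its rim stands 15 mm above that rim. Always present.
- cup_b: second round steel cup, open at the top: 54 mm outside at the rim, 50 mm at the foot, 47 mm high, wall 2.5 mm, inner floor 16 mm above the underside, 120 g. Origin: centre of the underside, z up. Nested in the next larger its rim stands 15 mm above that rim. May be absent (two or three of the three smaller cups are present).
- cup_c: third round steel cup, open at the top: 42 mm outside at the rim, 38 mm at the foot, 46 mm high, wall 2.5 mm, inner floor 16 mm above the underside, 90 g. Origin: centre of the underside, z up. Nested in the next larger its rim stands 15 mm above that rim. May be absent (two or three of the three smaller cups are present).
- cup_d: smallest round steel cup, open at the top: 30 mm outside at the rim, 26 mm at the foot, 45 mm high, wall 2.5 mm, inner floor 16 mm above the underside, 60 g. Origin: centre of the underside, z up. Nested in the next larger its rim stands 15 mm above that rim. May be absent (two or three of the three smaller cups are present).
- spot_1: white porcelain spot plate, a flat square slab 56 x 56 x 12 mm with four shallow wells on top (so shallow that plates stack flat), 80 g; origin at the centre of its underside, z up, x and y along its sides. Two or three such plates are present, all alike.
- spot_2: white porcelain spot plate, a flat square slab 56 x 56 x 12 mm with four shallow wells on top (so shallow that plates stack flat), 80 g; origin at the centre of its underside, z up, x and y along its sides. Two or three such plates are present, all alike.
- spot_3: white porcelain spot plate, a flat square slab 56 x 56 x 12 mm with four shallow wells on top (so shallow that plates stack flat), 80 g; origin at the centre of its underside, z up, x and y along its sides. Two or three such plates are present, all alike.
- timer: white bench timer, 64 x 64 x 20 mm, a bystander near the robot; leave it alone. Origin at the centre of its underside.
- tape_roll: roll of orange tape, 58 mm across, 19 mm high, a bystander near the robot; leave it alone. Origin at the centre of its underside.

How it is judged:
By the outcome, as a careful person would: the job done as asked, in the order asked, and still so for the second after the job is handed in, with the robot touching nothing.
Of cup_b, cup_c, cup_d only 2 to 3 are there at a start; the rules pass over those that are not, and their reading is None.
Of spot_1, spot_2, spot_3 only 2 to 3 are there at a start; the rules pass over those that are not, and their reading is None.
At some moment in a run one of cup_a, cup_b, spot_1, spot_2, spot_3 may be knocked a few centimetres aside while the robot is not near it.
It also fails if it takes over 210 s, if anything falls off the work surface, if the arm or the gripper's body presses on something with over 40 N, if the wrist force passes 120 N, or if a joint passes its speed limit or range.

## Working session

There is one attempt and no reset: what is moved stays moved. The work goes in short steps, Python scripts to look and compute and a tool call to move; the robot and the scene stay as the last step left them, time stands still between calls to the robot, and variables do not carry over. Pictures are saved under pics/ and viewed, at most 14 in all, crops included, and the job is handed in when it is done.

Besides the shell and the picture viewer there is one more tool, called after ">>>" as name(argument=value, ...), one argument or row to a line, values as JSON. jog_arm: Moves the arm, as the interface text tells. Scaled input: -1 to 1 covers 20 mm each way for a shift and 4 degrees each way for a turn. Its arguments: {"type":"object","properties":{"moves":{"type":"array"},"grip_force":{"type":"number"}},"required":["moves"]}

```bash
ls; mkdir -p pics
cat > h.py <<'E'
from station import *
import numpy as np, cv2
def cam(n):
    c=read_camera(n); c['R']=cv2.Rodrigues(np.array(c['rvec'],float))[0]; c['t']=np.array(c['tvec'],float).ravel(); return c
def ray(c,u,v):
    x=(u-c['cx'])/c['fx']; y=(v-c['cy'])/c['fy']; rd=np.hypot(x,y); r=rd
    for _ in range(20): r=rd/(1+c['k1']*r*r)
    s=r/rd if rd>0 else 1
    return -c['R'].T@c['t'], c['R'].T@np.array([x*s,y*s,1])
def onz(c,u,v,z):
    o,d=ray(c,u,v); return o+d*(z-o[2])/d[2]
def proj(c,p):
    q=c['R']@np.array(p,float)+c['t']; x,y=q[:2]/q[2]; f=1+c['k1']*(x*x+y*y)
    return np.array([c['fx']*x*f+c['cx'],c['fy']*y*f+c['cy']])
E
python3 - <<'E'
from h import *
for n in ('top','side'):
    c=cam(n); cv2.imwrite(f'pics/{n}0.png',c['color']); print(n,c['fx'],c['k1'],-c['R'].T@c['t'],c['R'][2])
o=get_obs(); print({k:np.round(v,3) for k,v in o.items()})
E
```

```text
pics
top 495.091282941252 -0.00390326351454326 [ 0.3288835  -0.10160931  1.15888036] [ 0.16095078  0.0251698  -0.98664144]
side 597.0642054266336 0.05575452756494329 [-0.00135609 -0.8936763   0.67265801] [ 0.45399648  0.70292821 -0.5475209 ]
{'t': np.float64(0.1), 'q': array([-1.27 ,  0.478,  0.022,  1.556, -0.012,  1.109, -0.083]), 'joint_vel': array([ 0.001, -0.002, -0.001, -0.003,  0.   ,  0.002, -0.   ]), 'joint_torque': array([ 5.0000e-03, -5.9777e+01,  1.6140e+00, -2.8195e+01,  1.3000e-02,
        5.0000e-03, -0.0000e+00]), 'eef_pos': array([0.268, 0.619, 0.23 ]), 'tool_rot': array([-0.   ,  0.203,  0.979, -0.001]), 'contact_force': array([-1.281,  0.022, -0.458]), 'torque': array([ 0.052,  0.037, -0.032]), 'grasp_force': np.float64(0.0), 'gripper_width': np.float64(0.996)}
```

View pics/top0.png

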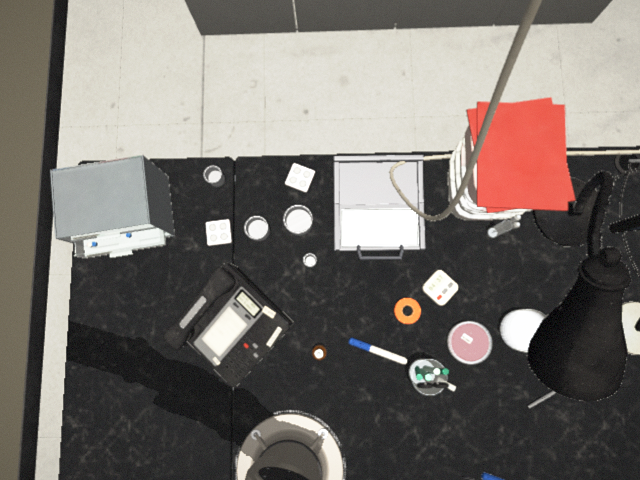

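View pics/side0.png

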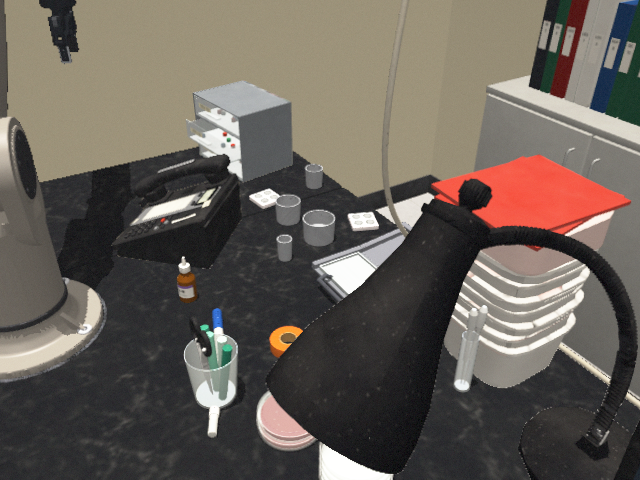

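The top view shows all four cups: a (298,219), b (257,228), c (214,175), d (309,260). There are two spot plates, at (299,177) and (218,232). The tray is at (380,228) with its handle at (381,253), the timer at (440,288) and the tape at (407,311). The side view confirms these; the ramp there is partly hidden by the lamp.

```bash
cat >> h.py <<'E'
def blobs(c,box,th=95,amin=60):
    u0,v0,u1,v1=box; g=cv2.cvtColor(c['color'],cv2.COLOR_BGR2GRAY)[v0:v1,u0:u1]
    m=(g>th).astype(np.uint8)
    cs,_=cv2.findContours(m,cv2.RETR_EXTERNAL,cv2.CHAIN_APPROX_NONE)
    return [k.reshape(-1,2)+[u0,v0] for k in cs if cv2.contourArea(k)>amin]
E
python3 - <<'E'
from h import *
c=cam('top'); g=c['color']
for k in blobs(c,(180,160,331,280)):
    m=k.mean(0); 
    (rc,rs,ra)=cv2.minAreaRect(np.array([onz(c,u,v,.012)[:2]*1000 for u,v in k],np.float32))
    print(m.round(1),'rect12',np.round(rc),np.round(rs),round(ra,1), 'z45',onz(c,*m,.047)[:2].round(3))
a=cv2.resize(g[140:300,180:330],None,fx=4,fy=4,interpolation=cv2.INTER_CUBIC)
b=cv2.resize(g[140:300,325:435],None,fx=4,fy=4,interpolation=cv2.INTER_CUBIC)
im=np.hstack([a,b]); print(im.shape); cv2.imwrite('pics/crop1.png',cv2.resize(im,(780,480)))
E
```

```text
[309.5 259.5] rect12 [458. -51.] [30. 30.] 89.0 z45 [ 0.454 -0.053]
[218.2 232.1] rect12 [529. 164.] [60. 60.] 5.9 z45 [0.522 0.156]
[255.8 227. ] rect12 [538.  74.] [58. 57.] 44.6 z45 [0.532 0.069]
[297.7 218.9] rect12 [556. -25.] [70. 71.] 44.3 z45 [ 0.548 -0.027]
[212.2 173.8] rect12 [670. 181.] [45. 44.] 0.8 z45 [0.66  0.172]
[299.6 177.2] rect12 [657. -30.] [60. 61.] 67.0 z45 [ 0.647 -0.033]
(640, 1040, 3)
```

View pics/crop1.png

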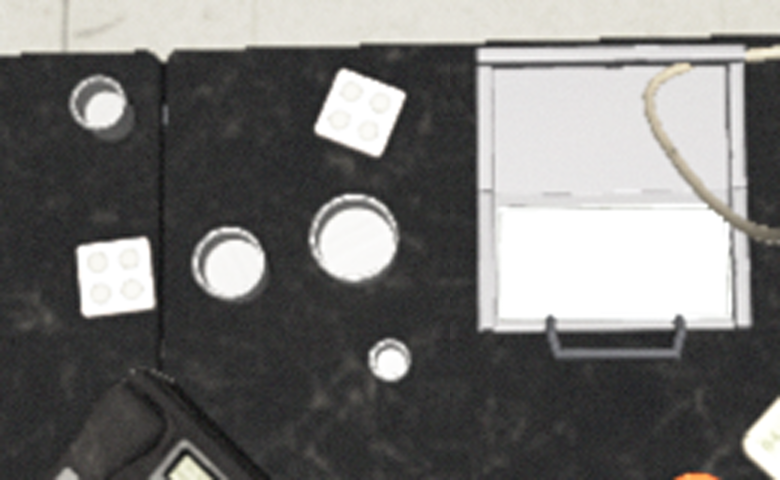

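The crop gives clear rims, the plates, and the bright tray between rails (handle bar about (381,257)). A pale hose loops over the right half of the ramp, so I need its height.

Run:
```python
from h import *
c=cam('top'); s=cam('side')
print('handle',[onz(c,u,257.7,.02).round(3) for u in (359.5,380.7,403)])
print('tray floor corners',[onz(c,u,v,.014).round(3) for u,v in((341,209),(418,209),(341,247),(418,247))])
print('rail/stop top', [onz(c,u,v,z).round(3) for u,v,z in((335,249,.016),(424,249,.016),(335,157,.03),(424,157,.03))])
# hose: points in top; for z candidates project into side
for u,v in ((390,172),(396,190),(410,205),(425,216),(450,215),(480,165),(505,100),(530,20),(405,163)):
    print((u,v),[(z,tuple(onz(c,u,v,z)[:2].round(2)),tuple(proj(s,onz(c,u,v,z)).round().astype(int))) for z in (.02,.05,.1,.2,.3,.5)])
cv2.imwrite('pics/side_c.png',cv2.resize(s['color'][120:300,230:450],(792,648))[:600])
```

```text
handle [array([ 0.459, -0.167,  0.02 ]), array([ 0.458, -0.216,  0.02 ]), array([ 0.457, -0.267,  0.02 ])]
tray floor corners [array([ 0.576, -0.127,  0.014]), array([ 0.572, -0.308,  0.014]), array([ 0.486, -0.125,  0.014]), array([ 0.482, -0.304,  0.014])]
rail/stop top [array([ 0.481, -0.111,  0.016]), array([ 0.476, -0.317,  0.016]), array([ 0.699, -0.116,  0.03 ]), array([ 0.693, -0.326,  0.03 ])]
(390, 172) [(0.02, (np.float64(0.66), np.float64(-0.25)), (np.int64(432), np.int64(266))), (0.05, (np.float64(0.65), np.float64(-0.24)), (np.int64(429), np.int64(253))), (0.1, (np.float64(0.64), np.float64(-0.24)), (np.int64(423), np.int64(231))), (0.2, (np.float64(0.61), np.float64(-0.22)), (np.int64(411), np.int64(182))), (0.3, (np.float64(0.58), np.float64(-0.21)), (np.int64(398), np.int64(128))), (0.5, (np.float64(0.52), np.float64(-0.18)), (np.int64(365), np.int64(-7)))]
(396, 190) [(0.02, (np.float64(0.62), np.float64(-0.26)), (np.int64(418), np.int64(277))), (0.05, (np.float64(0.61), np.float64(-0.25)), (np.int64(415), np.int64(264))), (0.1, (np.float64(0.6), np.float64(-0.25)),
[... 2921 characters left out ...]
loat64(0.93), np.float64(-0.53)), (np.int64(702), np.int64(209))), (0.3, (np.float64(0.87), np.float64(-0.48)), (np.int64(671), np.int64(149))), (0.5, (np.float64(0.74), np.float64(-0.39)), (np.int64(600), np.int64(2)))]
(405, 163) [(0.02, (np.float64(0.68), np.float64(-0.28)), (np.int64(454), np.int64(272))), (0.05, (np.float64(0.67), np.float64(-0.28)), (np.int64(451), np.int64(259))), (0.1, (np.float64(0.66), np.float64(-0.27)), (np.int64(445), np.int64(237))), (0.2, (np.float64(0.63), np.float64(-0.25)), (np.int64(431), np.int64(187))), (0.3, (np.float64(0.6), np.float64(-0.24)), (np.int64(417), np.int64(131))), (0.5, (np.float64(0.53), np.float64(-0.21)), (np.int64(381), np.int64(-5)))]
```

View pics/side_c.png

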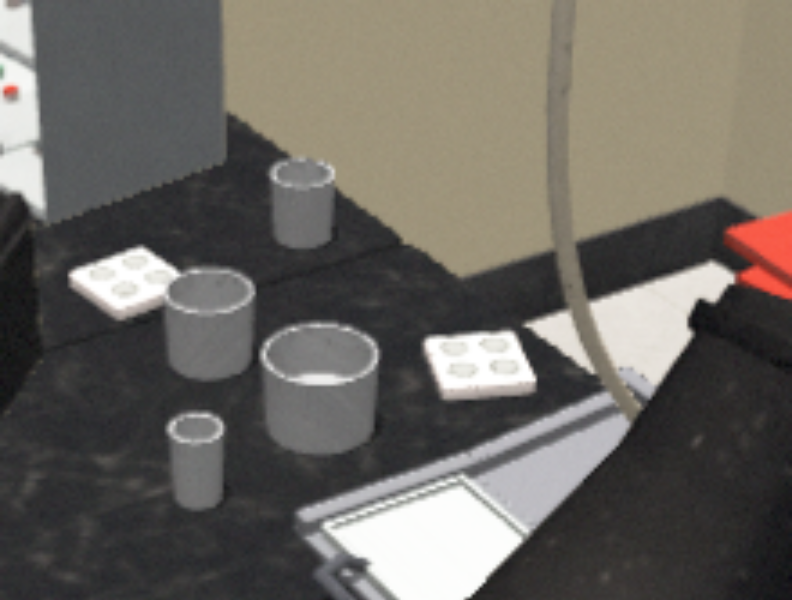

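The hose hangs down roughly over (0.50–0.60, −0.28…−0.25) from z≈0.4 to 0.1, so I'll keep the work to its left. Next is a small planner that turns waypoints into jog rows.

```bash
cat >> h.py <<'E'
def pose():
    o=get_obs(); w,x,y,z=o['tool_rot']; yx=2*(x*y-w*z); yy=1-2*(x*x+z*z)
    return np.array(o['eef_pos']),np.degrees(np.arctan2(yy,yx)),o   # psi: world angle of tool y (tool down)
def plan(wps,step=20.,start=None):
    """wps: (x,y,z,psi deg,claw); prints rows (tool down)"""
    p,psi,o=pose() if start is None else start
    rows=[]; 
    for x,y,z,ps,cl in wps:
        dp=ps-psi
        n=max(1,int(np.ceil(max(np.abs(np.array([x,y,z])-p).max()*1000/step*1.0,np.linalg.norm(np.array([x,y])-p[:2])*1000/step,abs(dp)/4)-1e-3)))
        d=(np.array([x,y,z])-p)/n
        for i in range(n):
            a=np.radians(psi+dp*i/n); ty=np.array([np.cos(a),np.sin(a),0]); tx=np.array([-np.sin(a),np.cos(a),0])
            rows.append([d@tx/.02,d@ty/.02,-d[2]/.02,0,0,-dp/n/4,cl])
        p=np.array([x,y,z]);psi=ps
    for i in range(0,len(rows),8):
        print(f'-- {len(rows[i:i+8])} rows'); print(',  '.join(','.join(f'{v:.2f}'.replace('-0.00','0').replace('0.00','0') if v else '0' for v in r) for r in rows[i:i+8]))
def cups():
    c=cam('top'); out=[]
    for k in blobs(c,(180,160,331,290)):
        r=cv2.minAreaRect(np.array([onz(c,u,v,.012)[:2]*1000 for u,v in k],np.float32))
        s=np.mean(r[1]); 
        if 52<s<63 and abs(s-60)<1.9: out.append(('plate',np.round(r[0],1),np.round(s,1),round(r[2],1))); continue
        q=np.array([onz(c,u,v,.047)[:2]*1000 for u,v in k],np.float32); e=cv2.minEnclosingCircle(q); f=cv2.fitEllipse(q)
        out.append(('cup',np.round(e[0],1),'dia',round(2*e[1],1),'ell',np.round(f[0],1)))
    return out
E
python3 - <<'E'
from h import *
p,psi,o=pose();print(p,psi)
for b in cups(): print(*b)
plan([(.34,.36,.22,40,1),(.42,.1,.2,0,1),(.45,-.03,.2,0,1),(.548,-.03,.13,0,1)])
E
```

```text
[0.26821985 0.61914765 0.23083272] 66.57583725795939
cup [454.1 -52.2] dia 32.8 ell [454.2 -52.6]
plate [528.5 164. ] 59.9 5.9
cup [531.   69.1] dia 58.1 ell [531.  69.]
cup [548.3 -26.3] dia 70.7 ell [548.3 -26.7]
cup [659.7 172.2] dia 45.6 ell [660.1 171.9]
plate [656.9 -30.2] 59.9 67.4
-- 8 rows
-0.60,-0.75,0.04,0,0,0.47,1.00,  -0.63,-0.73,0.04,0,0,0.47,1.00,  -0.65,-0.71,0.04,0,0,0.47,1.00,  -0.67,-0.68,0.04,0,0,0.47,1.00,  -0.70,-0.66,0.04,0,0,0.47,1.00,  -0.72,-0.64,0.04,0,0,0.47,1.00,  -0.74,-0.61,0.04,0,0,0.47,1.00,  -0.76,-0.59,0.04,0,0,0.47,1.00
-- 8 rows
-0.78,-0.56,0.04,0,0,0.47,1.00,  -0.80,-0.54,0.04,0,0,0.47,1.00,  -0.81,-0.51,0.04,0,0,0.47,1.00,  -0.83,-0.48,0.04,0,0,0.47,1.00,  -0.85,-0.46,0.04,0,0,0.47,1.00,  -0.86,-0.43,0.04,0,0,0.47,1.00,  -0.89,-0.38,0.07,0,0,0.71,1.00,  -0.91,-0.33,0.07,0,0,0.71,1.00
-- 8 rows
-0.93,-0.29,0.07,0,0,0.71,1.00,  -0.94,-0.24,0.07,0,0,0.71,1.00,  -0.95,-0.19,0.07,0,0,0.71,1.00,  -0.96,-0.15,0.07,0,0,0.71,1.00,  -0.97,-0.10,0.07,0,0,0.71,1.00,  -0.97,-0.05,0.07,0,0,0.71,1.00,  -0.97,0,0.07,0,0,0.71,1.00,  -0.97,0.05,0.07,0,0,0.71,1.00
-- 8 rows
-0.97,0.10,0.07,0,0,0.71,1.00,  -0.96,0.14,0.07,0,0,0.71,1.00,  -0.95,0.19,0.07,0,0,0.71,1.00,  -0.94,0.24,0.07,0,0,0.71,1.00,  -0.93,0.21,0,0,0,0,1.00,  -0.93,0.21,0,0,0,0,1.00,  -0.93,0.21,0,0,0,0,1.00,  -0.93,0.21,0,0,0,0,1.00
-- 8 rows
-0.93,0.21,0,0,0,0,1.00,  -0.93,0.21,0,0,0,0,1.00,  -0.93,0.21,0,0,0,0,1.00,  0,0.98,0.70,0,0,0,1.00,  0,0.98,0.70,0,0,0,1.00,  0,0.98,0.70,0,0,0,1.00,  0,0.98,0.70,0,0,0,1.00,  0,0.98,0.70,0,0,0,1.00
```

>>> jog_arm(
  moves=[-0.6, -0.75, 0, 0, 0, 0.5, 1, -0.65, -0.7, 0, 0, 0, 0.5, 1, -0.65, -0.7, 0, 0, 0, 0.5, 1, -0.65, -0.7, 0, 0, 0, 0.5, 1, -0.7, -0.65, 0, 0, 0, 0.5, 1, -0.7, -0.65, 0, 0, 0, 0.5, 1, -0.75, -0.6, 0, 0, 0, 0.5, 1, -0.75, -0.6, 0, 0, 0, 0.5, 1],
)

```text
t: 0.97
eef_pos: [0.3084, 0.4706, 0.2314]
tool_rot: [-0.0, 0.338, 0.941, 0.0]
contact_force: [0.7, -0.1, 0.2]
gripper_width: 1.0
grasp_force: 0.0
```

>>> jog_arm(
  moves=[-0.8, -0.55, 0, 0, 0, 0.5, 1, -0.8, -0.55, 0, 0, 0, 0.5, 1, -0.8, -0.5, 0, 0, 0, 0.5, 1, -0.85, -0.5, 0, 0, 0, 0.5, 1, -0.85, -0.45, 0, 0, 0, 0.5, 1, -0.85, -0.45, 0, 0, 0, 0.5, 1, -0.9, -0.4, 0.1, 0, 0, 0.7, 1, -0.9, -0.35, 0.1, 0, 0, 0.7, 1],
)

```text
t: 1.63
eef_pos: [0.3471, 0.3199, 0.2272]
tool_rot: [-0.0, 0.479, 0.878, 0.0]
contact_force: [0.5, 0.2, 0.2]
gripper_width: 1.0
grasp_force: 0.0
```

>>> jog_arm(
  moves=[-0.95, -0.3, 0.1, 0, 0, 0.7, 1, -0.95, -0.25, 0.1, 0, 0, 0.7, 1, -0.95, -0.2, 0.1, 0, 0, 0.7, 1, -0.95, -0.15, 0.1, 0, 0, 0.7, 1, -0.95, -0.1, 0.1, 0, 0, 0.7, 1, -1, -0.05, 0.1, 0, 0, 0.7, 1, -1, 0, 0.1, 0, 0, 0.7, 1, -1, 0.05, 0.1, 0, 0, 0.7, 1],
)

```text
t: 2.3
eef_pos: [0.3901, 0.1682, 0.2111]
tool_rot: [0.0, 0.641, 0.768, 0.0]
contact_force: [0.3, -0.4, 0.6]
gripper_width: 0.999
grasp_force: 0.0
```

Run:
```python
from h import *
p,psi,o=pose();print(p,psi,o['q'].round(2),o['contact_force'],o['t'])
plan([(.45,-.02,.2,0,1),(.548,-.0265,.1,0,1)])
```

```text
[0.3900987  0.16819481 0.21114592] 10.292415368736268 [-0.9   0.07  0.36  2.16 -0.03  0.91 -0.33] [ 0.2991955  -0.38535329  0.63929624] 2.3
-- 8 rows
-0.98,0.13,0.06,0,0,0.26,1.00,  -0.98,0.14,0.06,0,0,0.26,1.00,  -0.97,0.16,0.06,0,0,0.26,1.00,  -0.97,0.18,0.06,0,0,0.26,1.00,  -0.97,0.20,0.06,0,0,0.26,1.00,  -0.96,0.21,0.06,0,0,0.26,1.00,  -0.96,0.23,0.06,0,0,0.26,1.00,  -0.96,0.25,0.06,0,0,0.26,1.00
-- 7 rows
-0.95,0.27,0.06,0,0,0.26,1.00,  -0.95,0.28,0.06,0,0,0.26,1.00,  -0.06,0.98,1.00,0,0,0,1.00,  -0.06,0.98,1.00,0,0,0,1.00,  -0.06,0.98,1.00,0,0,0,1.00,  -0.06,0.98,1.00,0,0,0,1.00,  -0.06,0.98,1.00,0,0,0,1.00
```

>>> jog_arm(
  moves=[-1, 0.15, 0.05, 0, 0, 0.25, 1, -1, 0.15, 0.05, 0, 0, 0.25, 1, -1, 0.15, 0.05, 0, 0, 0.25, 1, -0.95, 0.2, 0.05, 0, 0, 0.25, 1, -0.95, 0.2, 0.05, 0, 0, 0.25, 1, -0.95, 0.2, 0.05, 0, 0, 0.25, 1, -0.95, 0.25, 0.05, 0, 0, 0.25, 1, -0.95, 0.25, 0.05, 0, 0, 0.25, 1],
)

```text
t: 2.97
eef_pos: [0.4398, 0.018, 0.2032]
tool_rot: [0.0, 0.692, 0.722, 0.0]
contact_force: [1.0, -0.2, 0.2]
gripper_width: 0.998
grasp_force: 0.0
```

>>> jog_arm(
  moves=[-0.95, 0.25, 0.05, 0, 0, 0.25, 1, -0.95, 0.3, 0.05, 0, 0, 0.25, 1, 0, 1, 1, 0, 0, 0, 1, 0, 1, 1, 0, 0, 0, 1, 0, 1, 1, 0, 0, 0, 1, 0, 1, 0.8, 0, 0, 0, 1, 0, 0.9, 0.7, 0, 0, 0, 1, 0, 0, 0, 0, 0, 0, 1],
)

```text
t: 3.63
eef_pos: [0.5516, -0.0176, 0.1086]
tool_rot: [0.0, 0.704, 0.71, -0.001]
contact_force: [0.4, -1.1, 0.6]
gripper_width: 1.001
grasp_force: 0.0
```

Run:
```python
from h import *
p,psi,o=pose();print(p,psi,o['contact_force'],o['t'])
c=cam('wrist'); cv2.imwrite('pics/w1.png',c['color'])
plan([(.548,-.0265,.1,0,1),(.548,-.0265,.02,0,1)])
```

```text
[ 0.55158173 -0.01759489  0.10863311] 0.5030321253213227 [ 0.36471135 -1.05313408  0.6266472 ] 3.6333
-- 5 rows
-0.43,-0.11,0.49,0,0,0.12,1.00,  0,0,1.00,0,0,0,1.00,  0,0,1.00,0,0,0,1.00,  0,0,1.00,0,0,0,1.00,  0,0,1.00,0,0,0,1.00
```

View pics/w1.png

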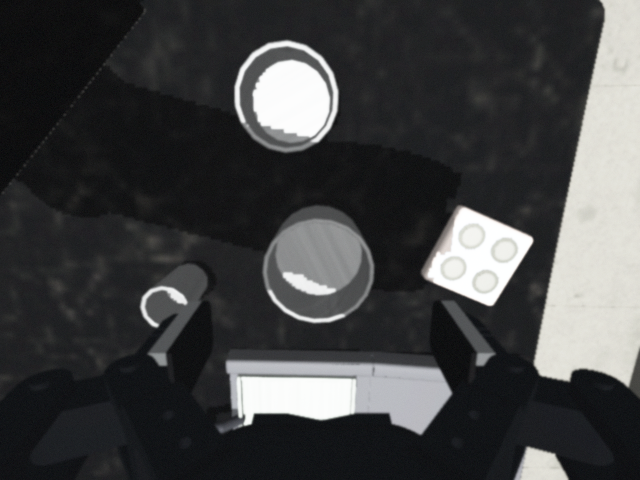

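The wrist picture shows cup a's rim centred at (318,271) between the fingertips. Cup b is at (287,96), the plate at (478,255) and cup d at (175,295). I'll use it to cross-check positions.

Run:
```python
from h import *
c=cam('wrist')
for u,v,z in ((318.5,270.5,.048),(287,96,.047),(479,255,.012)): print(onz(c,u,v,z).round(4))
print(proj(c,pose()[0]))
for u,v in ((228,358),(240,374),(355,376)): print(onz(c,u,v,.016).round(3))
```

```text
[ 0.5495 -0.0265  0.048 ]
[0.5324 0.0703 0.047 ]
[ 0.6593 -0.0281  0.012 ]
[317.34505936 305.97827652]
[ 0.483 -0.109  0.016]
[ 0.491 -0.122  0.016]
[ 0.577 -0.123  0.016]
```

>>> jog_arm(
  moves=[-0.45, -0.12, 0.5, 0, 0, 0.12, 1, 0, 0, 1, 0, 0, 0, 1, 0, 0, 1, 0, 0, 0, 1, 0, 0, 1, 0, 0, 0, 1, 0, 0, 0.92, 0, 0, 0, 1, 0, 0, 0, 0, 0, 0, 1, 0, 0, 0, 0, 0, 0, 0, 0, 0, 0, 0, 0, 0, 0],
  grip_force=40,
)

```text
t: 4.4
eef_pos: [0.5483, -0.0264, 0.0244]
tool_rot: [0.001, 0.707, 0.707, 0.001]
contact_force: [-10.7, -1.6, 24.8]
gripper_width: 0.757
grasp_force: 37.9
```

>>> jog_arm(
  moves=[0, 0, 0, 0, 0, 0, 0, 0, 0, 0, 0, 0, 0, 0, 0, 0, 0, 0, 0, 0, 0, 0, 0, 0, 0, 0, 0, 0, 0, 0, 0, 0, 0, 0, 0, 0, 0, 0, 0, 0, 0, 0, 0, 0, -0.5, 0, 0, 0, 0, 0, 0, 0, 0, 0, 0, 0],
)

```text
t: 5.07
eef_pos: [0.5489, -0.0257, 0.0351]
tool_rot: [0.001, 0.707, 0.708, 0.001]
contact_force: [0.8, -0.5, -1.3]
gripper_width: 0.753
grasp_force: 45.0
```

Run:
```python
from h import *
p,psi,o=pose();print(p,psi,o['contact_force'],o['t'],o['gripper_width'],o['grasp_force'])
plan([(.549,-.0265,.15,0,0),(.531,-.168,.14,0,0),(.531,-.168,.04,0,0)])
```

```text
[ 0.54886492 -0.02568311  0.03510188] 0.0819981545736084 [ 0.8300046  -0.46113627 -1.26171702] 5.0667 0.7534265843135959 44.971496496582404
-- 8 rows
-0.01,0,-0.96,0,0,0,0,  -0.01,0,-0.96,0,0,0,0,  -0.01,0,-0.96,0,0,0,0,  -0.01,0,-0.96,0,0,0,0,  -0.01,0,-0.96,0,0,0,0,  -0.01,0,-0.96,0,0,0,0,  -0.88,-0.11,0.06,0,0,0,0,  -0.88,-0.11,0.06,0,0,0,0
-- 8 rows
-0.88,-0.11,0.06,0,0,0,0,  -0.88,-0.11,0.06,0,0,0,0,  -0.88,-0.11,0.06,0,0,0,0,  -0.88,-0.11,0.06,0,0,0,0,  -0.88,-0.11,0.06,0,0,0,0,  -0.88,-0.11,0.06,0,0,0,0,  0,0,1.00,0,0,0,0,  0,0,1.00,0,0,0,0
-- 3 rows
0,0,1.00,0,0,0,0,  0,0,1.00,0,0,0,0,  0,0,1.00,0,0,0,0
```

>>> jog_arm(
  moves=[0, 0, -1, 0, 0, 0, 0, 0, 0, -1, 0, 0, 0, 0, 0, 0, -1, 0, 0, 0, 0, 0, 0, -1, 0, 0, 0, 0, 0, 0, -1, 0, 0, 0, 0, -0.9, -0.1, -0.2, 0, 0, 0, 0, -0.9, -0.1, 0, 0, 0, 0, 0, -0.9, -0.1, 0, 0, 0, 0, 0],
)

```text
t: 5.73
eef_pos: [0.5422, -0.0797, 0.1382]
tool_rot: [0.001, 0.706, 0.708, 0.001]
contact_force: [0.4, -0.9, -1.5]
gripper_width: 0.751
grasp_force: 45.3
```

>>> jog_arm(
  moves=[-0.9, -0.1, 0, 0, 0, 0, 0, -0.9, -0.1, 0, 0, 0, 0, 0, -0.9, -0.1, 0, 0, 0, 0, 0, -0.9, -0.1, 0, 0, 0, 0, 0, -0.9, -0.1, 0.2, 0, 0, 0, 0, -0.3, -0.1, 1, 0, 0, 0, 0, 0, 0, 1, 0, 0, 0, 0, 0, 0, 0, 0, 0, 0, 0],
)

```text
t: 6.4
eef_pos: [0.5276, -0.1753, 0.0905]
tool_rot: [-0.002, 0.707, 0.707, -0.001]
contact_force: [-0.9, 1.1, -1.5]
gripper_width: 0.755
grasp_force: 45.3
```

Run:
```python
from h import *
p,psi,o=pose();print(p,psi,o['contact_force'],o['t'],o['gripper_width'],o['grasp_force'])
plan([(.531,-.168,.038,0,0)])
for b in cups(): print(*b)
```

```text
[ 0.52757038 -0.17531791  0.09049965] 0.04660251514561885 [-0.88593874  1.12220815 -1.4891952 ] 6.4 0.7550131292164415 45.28764382295776
-- 3 rows
0.12,0.06,0.87,0,0,0,0,  0.12,0.06,0.87,0,0,0,0,  0.12,0.06,0.87,0,0,0,0
cup [390.3  20.4] dia 173.2 ell [403.5  15.9]
plate [528.6 164.2] 59.3 5.8
cup [531.1  69.5] dia 57.1 ell [530.9  69.3]
cup [501.8 -74.8] dia 199.6 ell [487.3 -60. ]
cup [660.3 171.6] dia 44.6 ell [660.3 172. ]
plate [657.1 -30.3] 59.3 67.1
```

>>> jog_arm(
  moves=[0.36, 0.17, 0.5, 0, 0, 0, 0, 0, 0, 0.9, 0, 0, 0, 0, 0, 0, 0.9, 0, 0, 0, 0, 0, 0, 0.3, 0, 0, 0, 0, 0, 0, 0.1, 0, 0, 0, 0, 0, 0, 0.05, 0, 0, 0, 0, 0, 0, 0.05, 0, 0, 0, 0, 0, 0, 0, 0, 0, 0, 0],
)

```text
t: 7.12
eef_pos: [0.534, -0.1685, 0.0377]
tool_rot: [0.001, 0.706, 0.708, 0.0]
contact_force: [0.9, -0.3, -1.7]
gripper_width: 0.745
grasp_force: 45.3
```

>>> jog_arm(
  moves=[0, 0, 0.05, 0, 0, 0, 0, 0, 0, 0.05, 0, 0, 0, 0, 0, 0, 0.05, 0, 0, 0, 0, 0, 0, 0.05, 0, 0, 0, 0, 0, 0, 0, 0, 0, 0, 0, 0, 0, 0, 0, 0, 0, 0.85, 0, 0, 0, 0, 0, 0, 0.85, 0, 0, 0, 0, 0, 0, 0.9],
)

```text
t: 7.78
eef_pos: [0.5334, -0.1685, 0.0329]
tool_rot: [0.0, 0.707, 0.708, 0.0]
contact_force: [-0.4, -1.3, 0.3]
gripper_width: 0.899
grasp_force: 0.0
```

>>> jog_arm(
  moves=[0, 0, 0, 0, 0, 0, 1, 0, 0, 0, 0, 0, 0, 1, 0, 0, -1, 0, 0, 0, 1, 0, 0, -1, 0, 0, 0, 1, 0, 0, -1, 0, 0, 0, 1, 0, 0, -1, 0, 0, 0, 1, 0, 0, -1, 0, 0, 0, 1, 1, 0, -0.5, 0, 0, 0, 1],
)

```text
t: 8.45
eef_pos: [0.5338, -0.1528, 0.1456]
tool_rot: [0.002, 0.709, 0.706, 0.0]
contact_force: [0.5, -0.8, 0.6]
gripper_width: 1.001
grasp_force: 0.0
```

Run:
```python
from h import *
p,psi,o=pose();print(p,psi,o['contact_force'],o['t'],o['gripper_width'],o['grasp_force'])
plan([(.532,.0695,.14,0,1),(.532,.0695,.034,0,1)])
c=cam('wrist');cv2.imwrite('pics/w2.png',c['color'])
```

```text
[ 0.53381826 -0.15282351  0.14557721] -0.2354640664636441 [ 0.51914186 -0.77847541  0.57256036] 8.45 1.0006862545453308 0.0
-- 8 rows
0.93,-0.01,0.02,0,0,0,1.00,  0.93,-0.01,0.02,0,0,0,1.00,  0.93,-0.01,0.02,0,0,0,1.00,  0.93,-0.01,0.02,0,0,0,1.00,  0.93,-0.01,0.02,0,0,0,1.00,  0.93,-0.01,0.02,0,0,0,1.00,  0.93,-0.01,0.02,0,0,0,1.00,  0.93,-0.01,0.02,0,0,0,1.00
-- 8 rows
0.93,-0.01,0.02,0,0,0,1.00,  0.93,-0.01,0.02,0,0,0,1.00,  0.93,-0.01,0.02,0,0,0,1.00,  0.93,-0.01,0.02,0,0,0,1.00,  0,0,0.88,0,0,0,1.00,  0,0,0.88,0,0,0,1.00,  0,0,0.88,0,0,0,1.00,  0,0,0.88,0,0,0,1.00
-- 2 rows
0,0,0.88,0,0,0,1.00,  0,0,0.88,0,0,0,1.00
```

View pics/w2.png

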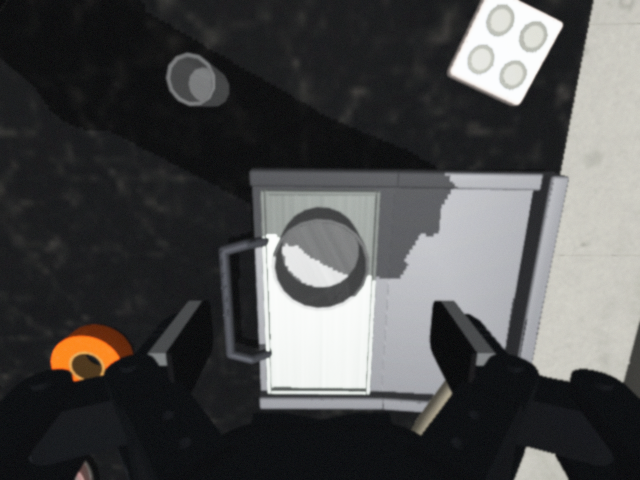

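Cup a stands upright in the tray's left part, its rim centred at (320,257). The tray floor spans (263,190)–(375,393) and the stop face is near u≈530. The hose shows only at (435,405).

Run:
```python
from h import *
c=cam('wrist')
for n,u,v,z in (('a rim',320,257,.057),('floorTL',263,190,.012),('BL',270,393,.012),('TR',379,190,.012),('stopfoot',534,190,.015),('stop2',523,395,.015),('hose on floor?',435,405,.03),('plate',507,49,.012),('d',193,79,.045)): print(n,onz(c,u,v,z).round(4))
```

```text
a rim [ 0.5356 -0.1553  0.057 ]
floorTL [ 0.4926 -0.1178  0.012 ]
BL [ 0.4915 -0.2986  0.012 ]
TR [ 0.58   -0.1176  0.012 ]
stopfoot [ 0.6942 -0.1171  0.015 ]
stop2 [ 0.7136 -0.2974  0.015 ]
hose on floor? [ 0.6322 -0.2957  0.03  ]
plate [ 0.6616 -0.0222  0.012 ]
d [ 0.4582 -0.0451  0.045 ]
```

>>> jog_arm(
  moves=[0.95, 0, 0, 0, 0, 0, 1, 0.95, 0, 0, 0, 0, 0, 1, 0.95, 0, 0, 0, 0, 0, 1, 0.95, 0, 0, 0, 0, 0, 1, 0.95, 0, 0, 0, 0, 0, 1, 0.95, 0, 0, 0, 0, 0, 1, 0.95, 0, 0, 0, 0, 0, 1, 0.95, 0, 0, 0, 0, 0, 1],
)

```text
t: 9.22
eef_pos: [0.5324, 0.004, 0.142]
tool_rot: [-0.0, 0.706, 0.708, -0.001]
contact_force: [-0.1, 0.3, 0.2]
gripper_width: 1.002
grasp_force: 0.0
```

>>> jog_arm(
  moves=[0.95, 0, 0, 0, 0, 0, 1, 0.9, 0, 0, 0, 0, 0, 1, 0.9, 0, 0, 0, 0, 0, 1, 0.5, 0, 0.5, 0, 0, 0, 1, 0, 0, 0.8, 0, 0, 0, 1, 0, 0, 0.5, 0, 0, 0, 1, 0, 0, 0, 0, 0, 0, 1, 0, 0, 0, 0, 0, 0, 1],
)

```text
t: 9.88
eef_pos: [0.5321, 0.0673, 0.1058]
tool_rot: [-0.0, 0.707, 0.707, -0.001]
contact_force: [0.3, -0.8, 0.4]
gripper_width: 0.997
grasp_force: 0.0
```

Run:
```python
from h import *
p,psi,o=pose();print(p,psi,o['contact_force'],o['t'])
for b in cups(): print(*b)
c=cam('wrist')
for th in (95,):
  for k in blobs(c,(180,150,450,340),th):
    q=np.array([onz(c,u,v,.047)[:2]*1000 for u,v in k],np.float32); print('wrist',cv2.minEnclosingCircle(q))
```

```text
[0.53210333 0.06726375 0.10583401] 0.011833715226673132 [ 0.2937533  -0.77477807  0.426715  ] 9.8833
cup [454.2 -52.6] dia 32.3 ell [454.  -52.5]
cup [529.2  61.9] dia 51.8 ell [528.4  58.4]
plate [657.  -30.2] 59.4 66.8
cup [545.5 172.5] dia 333.1 ell [584.3 182.7]
wrist ((452.620361328125, 30.628137588500977), 10.45244026184082)
wrist ((533.3792724609375, 69.47164916992188), 27.173816680908203)
```

>>> jog_arm(
  moves=[0.1, 0, 0.6, 0, 0, 0, 1, 0, 0, 1, 0, 0, 0, 1, 0, 0, 1, 0, 0, 0, 1, 0, 0, 0.7, 0, 0, 0, 1, 0, 0, 0.3, 0, 0, 0, 1, 0, 0, 0, 0, 0, 0, 1, 0, 0, 0, 0, 0, 0, 0, 0, 0, 0, 0, 0, 0, 0],
  grip_force=35,
)

```text
t: 10.65
eef_pos: [0.5336, 0.0706, 0.0357]
tool_rot: [0.0, 0.707, 0.708, 0.001]
contact_force: [-0.2, -0.3, 0.1]
gripper_width: 0.75
grasp_force: 0.0
```

>>> jog_arm(
  moves=[0, 0, 0, 0, 0, 0, 0, 0, 0, 0, 0, 0, 0, 0, 0, 0, 0, 0, 0, 0, 0, 0, 0, 0, 0, 0, 0, 0, 0, 0, 0, 0, 0, 0, 0, 0, 0, 0, 0, 0, 0, 0, 0, 0, -0.5, 0, 0, 0, 0, 0, 0, 0, 0, 0, 0, 0],
)

```text
t: 11.32
eef_pos: [0.534, 0.0707, 0.0468]
tool_rot: [0.001, 0.707, 0.708, 0.001]
contact_force: [-0.7, 0.3, -0.8]
gripper_width: 0.603
grasp_force: 37.0
```

>>> jog_arm(
  moves=[0, 0, -1, 0, 0, 0, 0, 0, 0, -1, 0, 0, 0, 0, 0, 0, -1, 0, 0, 0, 0, -0.3, 0, -1, 0, 0, 0, 0, -0.7, 0, -0.2, 0, 0, 0, 0, -1, 0, 0, 0, 0, 0, 0, -1, 0, 0, 0, 0, 0, 0, -1, 0, 0, 0, 0, 0, 0],
)

```text
t: 11.98
eef_pos: [0.5326, -0.0109, 0.1288]
tool_rot: [0.0, 0.706, 0.708, 0.0]
contact_force: [-0.2, -0.1, -0.5]
gripper_width: 0.607
grasp_force: 37.2
```

>>> jog_arm(
  moves=[-1, 0, 0, 0, 0, 0, 0, -1, 0, 0, 0, 0, 0, 0, -1, 0, 0, 0, 0, 0, 0, -1, 0, 0, 0, 0, 0, 0, -1, 0, 0, 0, 0, 0, 0, -1, 0, 0, 0, 0, 0, 0, -1, 0, 0, 0, 0, 0, 0, -0.7, 0, 0, 0, 0, 0, 0],
)

```text
t: 12.65
eef_pos: [0.5323, -0.1665, 0.1286]
tool_rot: [0.0, 0.707, 0.707, -0.0]
contact_force: [0.0, 0.2, -1.8]
gripper_width: 0.604
grasp_force: 37.2
```

>>> jog_arm(
  moves=[0, 0, 0, 0, 0, 0, 0, 0, 0, 0, 0, 0, 0, 0, 0, 0, 0, 0, 0, 0, 0, 0, 0, 0, 0, 0, 0, 0, 0, 0, 0, 0, 0, 0, 0, 0, 0, 0, 0, 0, 0, 0, 0, 0, 0, 0, 0, 0, 0, 0, 0, 0, 0, 0, 0, 0],
)

```text
t: 13.32
eef_pos: [0.5333, -0.163, 0.1289]
tool_rot: [-0.0, 0.706, 0.708, 0.0]
contact_force: [-0.5, -0.4, -1.8]
gripper_width: 0.607
grasp_force: 37.2
```

Run:
```python
from h import *
c=cam('wrist');cv2.imwrite('pics/w3.png',c['color'])
p,psi,o=pose();print(p,psi,o['contact_force'],o['t'],proj(c,(.5334,-.1688,.057)),proj(c,(.5334,-.1688-.033,.057)))
```

```text
[ 0.53329637 -0.16316358  0.12891362] 0.12095784221899286 [ 0.19885844  0.2590319  -2.08160928] 13.3667 [319.74494907 260.39260168] [319.65228772 308.75139811]
```

View pics/w3.png

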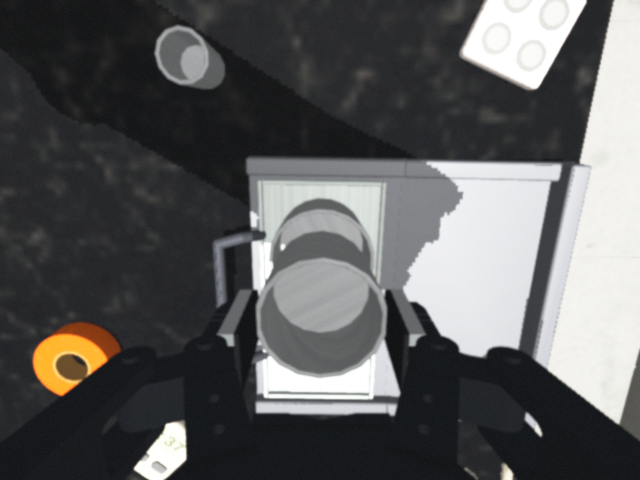

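Held cup b is upright at (321,317); behind it a's rim arc peaks at (321,210), matching my prediction of 212. I'll shift 4.5 mm and lower.

>>> jog_arm(
  moves=[-0.22, 0, 0.3, 0, 0, 0, 0, 0, 0, 0.8, 0, 0, 0, 0, 0, 0, 0.8, 0, 0, 0, 0, 0, 0, 0.8, 0, 0, 0, 0, 0, 0, 0.2, 0, 0, 0, 0, 0, 0, 0.1, 0, 0, 0, 0, 0, 0, 0.1, 0, 0, 0, 0, 0, 0, 0, 0, 0, 0, 0],
)

```text
t: 14.03
eef_pos: [0.5336, -0.1681, 0.0672]
tool_rot: [0.0, 0.707, 0.708, 0.0]
contact_force: [0.4, 0.2, -1.3]
gripper_width: 0.604
grasp_force: 37.2
```

>>> jog_arm(
  moves=[0, 0, 0.06, 0, 0, 0, 0, 0, 0, 0.06, 0, 0, 0, 0, 0, 0, 0.06, 0, 0, 0, 0, 0, 0, 0.04, 0, 0, 0, 0, 0, 0, 0, 0, 0, 0, 0, 0, 0, 0, 0, 0, 0, 0, 0, 0, 0, 0, 0, 0, 0, 0, 0, 0, 0, 0, 0, 0],
)

```text
t: 14.7
eef_pos: [0.5333, -0.1678, 0.0625]
tool_rot: [0.0, 0.706, 0.708, 0.0]
contact_force: [-0.9, 0.5, -0.4]
gripper_width: 0.601
grasp_force: 37.2
```

>>> jog_arm(
  moves=[0, 0, 0, 0, 0, 0, 0.8, 0, 0, 0, 0, 0, 0, 0.9, 0, 0, 0, 0, 0, 0, 1, 0, 0, 0, 0, 0, 0, 1, 0, 0, -1, 0, 0, 0, 1, 0, 0, -1, 0, 0, 0, 1, 0, 0, -1, 0, 0, 0, 1, 0, 0, -1, 0, 0, 0, 1],
)

```text
t: 15.37
eef_pos: [0.5331, -0.1679, 0.1433]
tool_rot: [-0.0, 0.707, 0.708, -0.0]
contact_force: [0.9, -0.2, 0.5]
gripper_width: 1.002
grasp_force: 0.0
```

Run:
```python
from h import *
c=cam('top'); s=cam('side'); p,psi,o=pose(); print(p,o['t'],o['contact_force'])
B=onz(s,244,180,0); B2=onz(s,293,162,0); print('cab base corners from side',B,B2)
# side top corner (239,101),(291,99)
for z in (.12,.16,.2,.25,.3): print(z,proj(s,[B[0],B[1],z]).round(),proj(s,[B2[0],B2[1],z]).round())
for b in cups(): print(*b)
plan([(.532,-.05,.16,0,1),(.56,.1,.16,0,1),(.662,.172,.15,0,1)])
```

```text
[ 0.53532047 -0.16864348  0.14554345] 15.4667 [-0.08101796  0.68500476 -0.79273162]
cab base corners from side [0.5316823  0.28062236 0.        ] [0.68118348 0.30399046 0.        ]
0.12 [241. 133.] [292. 117.]
0.16 [239. 117.] [292. 101.]
0.2 [238.  99.] [291.  85.]
0.25 [236.  77.] [291.  63.]
0.3 [235.  54.] [291.  41.]
plate [528.4 164. ] 59.5 5.9
cup [509.3 -29.1] dia 280.4 ell [467. -46.]
cup [660.2 171.9] dia 44.8 ell [660.2 172.1]
plate [657.  -30.2] 59.3 66.8
-- 8 rows
0.98,-0.02,-0.13,0,0,0,1.00,  0.98,-0.02,-0.13,0,0,0,1.00,  0.98,-0.02,-0.13,0,0,0,1.00,  0.98,-0.02,-0.13,0,0,0,1.00,  0.98,-0.02,-0.13,0,0,0,1.00,  0.98,-0.02,-0.13,0,0,0,1.00,  0.94,0.18,0,0,0,0,1.00,  0.94,0.18,0,0,0,0,1.00
-- 8 rows
0.94,0.18,0,0,0,0,1.00,  0.94,0.18,0,0,0,0,1.00,  0.94,0.18,0,0,0,0,1.00,  0.94,0.18,0,0,0,0,1.00,  0.94,0.18,0,0,0,0,1.00,  0.94,0.18,0,0,0,0,1.00,  0.51,0.73,0.07,0,0,0,1.00,  0.51,0.73,0.07,0,0,0,1.00
-- 5 rows
0.51,0.73,0.07,0,0,0,1.00,  0.51,0.73,0.07,0,0,0,1.00,  0.51,0.73,0.07,0,0,0,1.00,  0.51,0.73,0.07,0,0,0,1.00,  0.51,0.73,0.07,0,0,0,1.00
```

>>> jog_arm(
  moves=[1, 0, -0.1, 0, 0, 0, 1, 1, 0, -0.1, 0, 0, 0, 1, 1, 0, -0.1, 0, 0, 0, 1, 1, 0, -0.1, 0, 0, 0, 1, 1, 0, -0.1, 0, 0, 0, 1, 1, 0, -0.1, 0, 0, 0, 1, 0.95, 0.2, 0, 0, 0, 0, 1, 0.95, 0.2, 0, 0, 0, 0, 1],
)

```text
t: 16.18
eef_pos: [0.5402, -0.0087, 0.1536]
tool_rot: [-0.001, 0.706, 0.708, -0.001]
contact_force: [1.0, -0.3, -0.1]
gripper_width: 0.997
grasp_force: 0.0
```

>>> jog_arm(
  moves=[0.95, 0.2, 0, 0, 0, 0, 1, 0.95, 0.2, 0, 0, 0, 0, 1, 0.95, 0.2, 0, 0, 0, 0, 1, 0.95, 0.2, 0, 0, 0, 0, 1, 0.95, 0.2, 0, 0, 0, 0, 1, 0.95, 0.2, 0, 0, 0, 0, 1, 0.5, 0.75, 0, 0, 0, 0, 1, 0.5, 0.75, 0, 0, 0, 0, 1],
)

```text
t: 16.85
eef_pos: [0.594, 0.1259, 0.1531]
tool_rot: [-0.001, 0.706, 0.708, -0.001]
contact_force: [0.6, -0.4, -0.1]
gripper_width: 1.0
grasp_force: 0.0
```

>>> jog_arm(
  moves=[0.5, 0.75, 0.5, 0, 0, 0, 1, 0.5, 0.7, 0.5, 0, 0, 0, 1, 0.3, 0.7, 0.5, 0, 0, 0, 1, 0.3, 0.7, 0.5, 0, 0, 0, 1, 0.2, 0.5, 0.5, 0, 0, 0, 1, 0, 0, 0, 0, 0, 0, 1, 0, 0, 0, 0, 0, 0, 1, 0, 0, 0, 0, 0, 0, 1],
)

```text
t: 17.52
eef_pos: [0.661, 0.1597, 0.1041]
tool_rot: [-0.0, 0.707, 0.707, -0.001]
contact_force: [-0.0, 0.7, 0.4]
gripper_width: 0.999
grasp_force: 0.0
```

```bash
cat >> h.py <<'E'
def wrist(h,box=(200,130,440,360),th=95):
    c=cam('wrist')
    for k in blobs(c,box,th):
        q=np.array([onz(c,u,v,h)[:2]*1000 for u,v in k],np.float32); e=cv2.minEnclosingCircle(q); r=cv2.minAreaRect(q); print('wrist',np.round(e[0],1),'dia',round(2*e[1],1),'rect',np.round(r[0],1),np.round(r[1],1),round(r[2],1))
E
python3 - <<'E'
from h import *
p,psi,o=pose();print(p,psi,o['contact_force'],o['t'])
wrist(.046)
E
```

```text
[0.6609699  0.1597101  0.10405268] 0.06064534788879559 [-0.0022838   0.74581427  0.41320072] 17.5167
wrist [663.1 174.2] dia 45.7 rect [662.6 172.5] [41.6 42.5] 35.5
wrist [720.5 162.4] dia 139.8 rect [716.2 162. ] [ 26.7 139.2] 5.0
```

>>> jog_arm(
  moves=[0.62, 0, 0.55, 0, 0, 0, 1, 0, 0, 1, 0, 0, 0, 1, 0, 0, 1, 0, 0, 0, 1, 0, 0, 0.7, 0, 0, 0, 1, 0, 0, 0.3, 0, 0, 0, 1, 0, 0, 0, 0, 0, 0, 1, 0, 0, 0, 0, 0, 0, 0, 0, 0, 0, 0, 0, 0, 0],
)

```text
t: 18.23
eef_pos: [0.6626, 0.1729, 0.0346]
tool_rot: [0.0, 0.707, 0.708, 0.001]
contact_force: [0.1, -0.7, 0.5]
gripper_width: 0.747
grasp_force: 0.0
```

>>> jog_arm(
  moves=[0, 0, 0, 0, 0, 0, 0, 0, 0, 0, 0, 0, 0, 0, 0, 0, 0, 0, 0, 0, 0, 0, 0, 0, 0, 0, 0, 0, 0, 0, 0, 0, 0, 0, 0, 0, 0, 0, 0, 0, 0, 0, 0, 0, 0, 0, 0, 0, 0, 0, 0, 0, 0, 0, 0, 0],
)

```text
t: 18.9
eef_pos: [0.6624, 0.1729, 0.0349]
tool_rot: [0.0, 0.707, 0.708, 0.001]
contact_force: [-1.7, -0.2, 5.9]
gripper_width: 0.466
grasp_force: 35.2
```

>>> jog_arm(
  moves=[0, 0, -0.5, 0, 0, 0, 0, 0, 0, -1, 0, 0, 0, 0, 0, 0, -1, 0, 0, 0, 0, 0, 0, -1, 0, 0, 0, 0, 0, 0, -1, 0, 0, 0, 0, 0, 0, -1, 0, 0, 0, 0, 0, 0, 0, 0, 0, 0, 0, 0, 0, 0, 0, 0, 0, 0],
)

```text
t: 19.57
eef_pos: [0.6624, 0.173, 0.1451]
tool_rot: [0.001, 0.707, 0.708, 0.001]
contact_force: [-0.8, -0.0, -1.6]
gripper_width: 0.458
grasp_force: 35.7
```

Run:
```python
from h import *
p,psi,o=pose();print(p,psi,o['contact_force'],o['t'])
for b in cups(): print(*b)
plan([(.56,.06,.15,0,0),(.5335,-.167,.15,0,0)])
```

```text
[0.66244952 0.17296327 0.14507975] 0.09654144415889951 [-0.76779452 -0.04573655 -1.57151405] 19.5667
cup [454.1 -52.2] dia 32.8 ell [454.2 -52.5]
plate [528.2 164. ] 58.2 6.2
plate [657.  -30.4] 60.3 66.8
-- 8 rows
-0.70,-0.64,-0.04,0,0,0,0,  -0.70,-0.64,-0.04,0,0,0,0,  -0.70,-0.63,-0.04,0,0,0,0,  -0.70,-0.63,-0.04,0,0,0,0,  -0.70,-0.63,-0.04,0,0,0,0,  -0.71,-0.63,-0.04,0,0,0,0,  -0.71,-0.63,-0.04,0,0,0,0,  -0.71,-0.63,-0.04,0,0,0,0
-- 8 rows
-0.95,-0.11,0,0,0,0,0,  -0.95,-0.11,0,0,0,0,0,  -0.95,-0.11,0,0,0,0,0,  -0.95,-0.11,0,0,0,0,0,  -0.95,-0.11,0,0,0,0,0,  -0.95,-0.11,0,0,0,0,0,  -0.95,-0.11,0,0,0,0,0,  -0.95,-0.11,0,0,0,0,0
-- 4 rows
-0.95,-0.11,0,0,0,0,0,  -0.95,-0.11,0,0,0,0,0,  -0.95,-0.11,0,0,0,0,0,  -0.95,-0.11,0,0,0,0,0
```

>>> jog_arm(
  moves=[-0.7, -0.65, 0, 0, 0, 0, 0, -0.7, -0.65, 0, 0, 0, 0, 0, -0.7, -0.65, 0, 0, 0, 0, 0, -0.7, -0.65, 0, 0, 0, 0, 0, -0.7, -0.6, 0, 0, 0, 0, 0, -0.7, -0.6, 0, 0, 0, 0, 0, -0.7, -0.6, 0, 0, 0, 0, 0, -0.7, -0.6, 0, 0, 0, 0, 0],
)

```text
t: 20.28
eef_pos: [0.5601, 0.0599, 0.1421]
tool_rot: [-0.001, 0.706, 0.708, -0.001]
contact_force: [-0.5, 0.4, -1.2]
gripper_width: 0.46
grasp_force: 35.7
```

>>> jog_arm(
  moves=[-1, -0.1, 0, 0, 0, 0, 0, -1, -0.1, 0, 0, 0, 0, 0, -1, -0.1, 0, 0, 0, 0, 0, -1, -0.1, 0, 0, 0, 0, 0, -1, -0.1, 0, 0, 0, 0, 0, -1, -0.1, 0, 0, 0, 0, 0, -1, -0.1, 0, 0, 0, 0, 0, -1, -0.1, 0, 0, 0, 0, 0],
)

```text
t: 20.95
eef_pos: [0.5449, -0.1001, 0.1422]
tool_rot: [-0.001, 0.706, 0.708, -0.001]
contact_force: [0.2, -0.2, -1.4]
gripper_width: 0.465
grasp_force: 35.7
```

>>> jog_arm(
  moves=[-1, -0.1, 0, 0, 0, 0, 0, -1, -0.1, 0, 0, 0, 0, 0, -0.9, -0.1, 0, 0, 0, 0, 0, -0.5, -0.1, 0, 0, 0, 0, 0, 0, 0, 0, 0, 0, 0, 0, 0, 0, 0, 0, 0, 0, 0, 0, 0, 0, 0, 0, 0, 0, 0, 0, 0, 0, 0, 0, 0],
)

```text
t: 21.62
eef_pos: [0.5385, -0.1657, 0.1432]
tool_rot: [-0.0, 0.706, 0.708, 0.0]
contact_force: [-0.1, -0.1, -0.5]
gripper_width: 0.466
grasp_force: 35.7
```

Run:
```python
from h import *
c=cam('wrist');cv2.imwrite('pics/w4.png',c['color'])
p,psi,o=pose();print(p,psi,o['contact_force'],o['t'],proj(c,(.5334,-.1688,.072)),proj(c,(.5334+.027,-.1688,.072)),proj(c,(.5334,-.1688-.033,.057)),proj(c,(.5334,-.1688+.033,.057)))
```

```text
[ 0.53854898 -0.16583464  0.14326508] 0.22140884729002333 [-0.34978023 -0.48864011 -0.97543614] 21.6667 [311.37546512 256.78454947] [355.32046364 256.9861284 ] [312.09929948 295.47664906] [311.84302958 199.24230386]
```

View pics/w4.png

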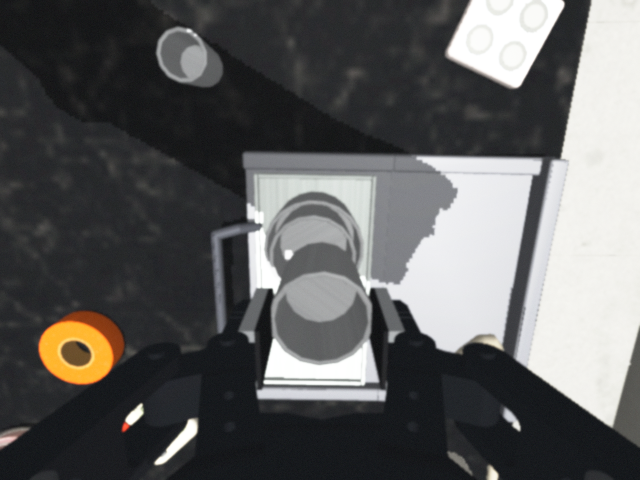

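Cup c is held upright at (321,312). Behind it the a and b rims peak at about (314,193) and (314,203), slightly higher than predicted. I'll measure the edges numerically.

Run:
```python
from h import *
c=cam('wrist'); p,_,o=pose(); print(p)
g=cv2.cvtColor(c['color'],cv2.COLOR_BGR2GRAY)
print(g[186:222,312:316].mean(1).round().astype(int))
print('row 228',list(enumerate(g[226:231,255:285].mean(0).round().astype(int),255)))
print('row 228',list(enumerate(g[226:231,345:372].mean(0).round().astype(int),345)))
for dy in (0,.004):
  for z,r in ((.057,.033),(.057,.0305),(.072,.027),(.072,.0245)): print(dy,z,r,proj(c,(.5334,-.1688+dy+r,z)).round(1))
```

```text
[ 0.53853252 -0.16612352  0.14336395]
[217 218 217 212 195 158 116  98  95  94  95  96  98 111 140 164 166 145
 116  98  94  95  95  94  95  94  94 101 116 144 165 168 163 162 169 172]
row 228 [(255, np.int64(115)), (256, np.int64(123)), (257, np.int64(127)), (258, np.int64(128)), (259, np.int64(144)), (260, np.int64(182)), (261, np.int64(213)), (262, np.int64(227)), (263, np.int64(223)), (264, np.int64(211)), (265, np.int64(206)), (266, np.int64(198)), (267, np.int64(185)), (268, np.int64(171)), (269, np.int64(163)), (270, np.int64(155)), (271, np.int64(139)), (272, np.int64(121)), (273, np.int64(106)), (274, np.int64(109)), (275, np.int64(127)), (276, np.int64(148)), (277, np.int64(150)), (278, np.int64(143)), (279, np.int64(132)), (280, np.int64(131)), (281, np.int64(137)), (282, np.int64(146)), (283, np.int64(153)), (284, np.int64(159))]
row 228 [(345, np.int64(117)), (346, np.int64(120)), (347, np.int64(136)), (348, np.int64(158)), (349, np.int64(172)), (350, np.int64(175)), (351, np.int64(169)), (352, np.int64(151)), (353, np.int64(128)), (354, np.int64(121)), (355, np.int64(133)), (356, np.int64(152)), (357, np.int64(165)), (358, np.int64(175)), (359, np.int64(189)), (360, np.int64(205)), (361, np.int64(218)), (362, np.int64(222)), (363, np.int64(223)), (364, np.int64(219)), (365, np.int64(217)), (366, np.int64(217)), (367, np.int64(209)), (368, np.int64(187)), (369, np.int64(170)), (370, np.int64(182)), (371, np.int64(193))]
0 0.057 0.033 [311.8 198.9]
0 0.057 0.0305 [311.8 202.9]
0 0.072 0.027 [311.2 213.5]
0 0.072 0.0245 [311.2 217.6]
0.004 0.057 0.033 [311.7 192.6]
0.004 0.057 0.0305 [311.8 196.6]
0.004 0.072 0.027 [311.1 206.9]
0.004 0.072 0.0245 [311.1 211. ]
```

>>> jog_arm(
  moves=[-0.12, -0.2, 0.3, 0, 0, 0, 0, 0, 0, 0.8, 0, 0, 0, 0, 0, 0, 0.8, 0, 0, 0, 0, 0, 0, 0.8, 0, 0, 0, 0, 0, 0, 0.2, 0, 0, 0, 0, 0, 0, 0.1, 0, 0, 0, 0, 0, 0, 0.1, 0, 0, 0, 0, 0, 0, 0, 0, 0, 0, 0],
)

```text
t: 22.38
eef_pos: [0.5345, -0.1699, 0.0818]
tool_rot: [0.0, 0.706, 0.708, 0.0]
contact_force: [0.1, 0.0, -0.2]
gripper_width: 0.463
grasp_force: 35.7
```

>>> jog_arm(
  moves=[0, 0, 0.06, 0, 0, 0, 0, 0, 0, 0.06, 0, 0, 0, 0, 0, 0, 0, 0, 0, 0, 0, 0, 0, 0, 0, 0, 0, 0, 0, 0, 0, 0, 0, 0, 0, 0, 0, 0, 0, 0, 0, 0, 0, 0, 0, 0, 0, 0, 0, 0, 0, 0, 0, 0, 0, 0],
)

```text
t: 23.05
eef_pos: [0.5343, -0.1698, 0.0791]
tool_rot: [0.0, 0.707, 0.708, 0.0]
contact_force: [0.0, -0.9, -0.7]
gripper_width: 0.467
grasp_force: 35.7
```

Still about 3 mm above the seat.

>>> jog_arm(
  moves=[0, 0, 0.05, 0, 0, 0, 0, 0, 0, 0.05, 0, 0, 0, 0, 0, 0, 0.05, 0, 0, 0, 0, 0, 0, 0, 0, 0, 0, 0, 0, 0, 0, 0, 0, 0, 0, 0, 0, 0, 0, 0, 0, 0, 0, 0, 0, 0, 0, 0, 0, 0, 0, 0, 0, 0, 0, 0],
)

```text
t: 23.72
eef_pos: [0.5342, -0.1698, 0.0761]
tool_rot: [-0.0, 0.707, 0.708, -0.0]
contact_force: [0.2, 0.1, -0.6]
gripper_width: 0.458
grasp_force: 35.7
```

>>> jog_arm(
  moves=[0, 0, 0, 0, 0, 0, 0.7, 0, 0, 0, 0, 0, 0, 0.9, 0, 0, 0, 0, 0, 0, 1, 0, 0, 0, 0, 0, 0, 1, 0, 0, -1, 0, 0, 0, 1, 0, 0, -1, 0, 0, 0, 1, 0, 0, -1, 0, 0, 0, 1, 0, 0, -0.5, 0, 0, 0, 1],
)

```text
t: 24.38
eef_pos: [0.5352, -0.1703, 0.1482]
tool_rot: [0.001, 0.707, 0.708, 0.001]
contact_force: [0.6, -0.1, 0.1]
gripper_width: 1.0
grasp_force: 0.0
```

>>> jog_arm(
  moves=[0.9, -0.65, 0, 0, 0, 0, 1, 0.9, -0.65, 0, 0, 0, 0, 1, 0.9, -0.65, 0, 0, 0, 0, 1, 0.9, -0.65, 0, 0, 0, 0, 1, 0.9, -0.65, 0.4, 0, 0, 0, 1, 0.9, -0.65, 0.8, 0, 0, 0, 1, 0, 0, 0.8, 0, 0, 0, 1, 0, 0, 0, 0, 0, 0, 1],
)

```text
t: 25.05
eef_pos: [0.4537, -0.0606, 0.104]
tool_rot: [-0.002, 0.706, 0.709, -0.001]
contact_force: [-0.6, -0.6, -0.4]
gripper_width: 1.001
grasp_force: 0.0
```

>>> jog_arm(
  moves=[0, 0, 0, 0, 0, 0, 1, 0, 0, 0, 0, 0, 0, 1, 0, 0, 0, 0, 0, 0, 1, 0, 0, 0, 0, 0, 0, 1, 0, 0, 0, 0, 0, 0, 1, 0, 0, 0, 0, 0, 0, 1, 0, 0, 0, 0, 0, 0, 1, 0, 0, 0, 0, 0, 0, 1],
)

```text
t: 25.72
eef_pos: [0.4562, -0.062, 0.1062]
tool_rot: [0.0, 0.707, 0.708, 0.0]
contact_force: [0.2, 0.2, 0.3]
gripper_width: 1.001
grasp_force: 0.0
```

Run:
```python
from h import *
p,psi,o=pose();print(p,psi,o['contact_force'],o['t'])
wrist(.045)
for b in cups(): print(*b)
c=cam('wrist'); cv2.imwrite('pics/w5.png',c['color'])
```

```text
[ 0.4561632  -0.06199911  0.10618576] 0.09208872543227833 [0.16027417 0.15859886 0.2893991 ] 25.7167
wrist [ 503.1 -113.2] dia 61.8 rect [ 503.  -111.8] [51.7 37.1] 0.3
wrist [456.1 -49.4] dia 36.2 rect [455.4 -50.1] [30.1 35. ] 26.7
plate [528.5 164.1] 59.6 5.8
cup [485.    4.8] dia 284.1 ell [483.   -8.9]
plate [657.  -30.2] 59.4 66.8
```

View pics/w5.png

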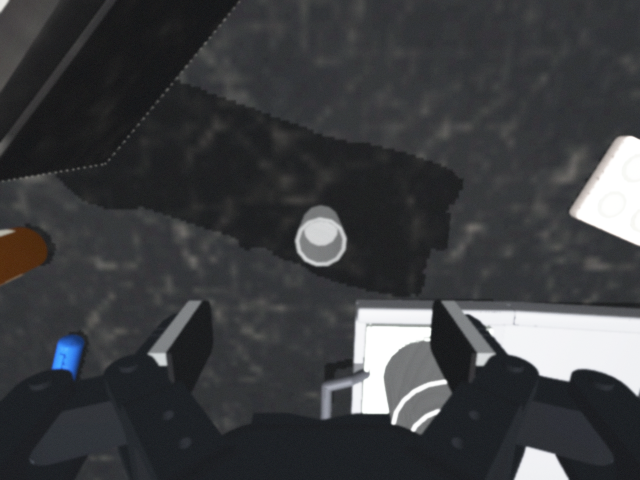

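Cup d's rim is at (321,241), clear of both fingers; the nest shows partly at (420,395).

>>> jog_arm(
  moves=[0.48, -0.03, 0.6, 0, 0, 0, 1, 0, 0, 1, 0, 0, 0, 1, 0, 0, 1, 0, 0, 0, 1, 0, 0, 0.7, 0, 0, 0, 1, 0, 0, 0.35, 0, 0, 0, 1, 0, 0, 0, 0, 0, 0, 1, 0, 0, 0, 0, 0, 0, 0, 0, 0, 0, 0, 0, 0, 0],
  grip_force=30,
)

```text
t: 26.53
eef_pos: [0.4561, -0.0525, 0.0338]
tool_rot: [0.0, 0.707, 0.708, 0.0]
contact_force: [-0.5, -0.2, -0.8]
gripper_width: 0.747
grasp_force: 0.0
```

>>> jog_arm(
  moves=[0, 0, 0, 0, 0, 0, 0, 0, 0, 0, 0, 0, 0, 0, 0, 0, 0, 0, 0, 0, 0, 0, 0, 0, 0, 0, 0, 0, 0, 0, 0, 0, 0, 0, 0, 0, 0, 0, 0, 0, 0, 0, 0, 0, 0, 0, 0, 0, 0, 0, 0, 0, 0, 0, 0, 0],
)

```text
t: 27.2
eef_pos: [0.4559, -0.0523, 0.0339]
tool_rot: [0.0, 0.706, 0.708, 0.001]
contact_force: [-0.8, 0.1, 8.2]
gripper_width: 0.328
grasp_force: 29.0
```

>>> jog_arm(
  moves=[0, 0, -0.5, 0, 0, 0, 0, 0, 0, -1, 0, 0, 0, 0, 0, 0, -1, 0, 0, 0, 0, 0, 0, -1, 0, 0, 0, 0, 0, 0, -1, 0, 0, 0, 0, 0, 0, -1, 0, 0, 0, 0, 0, 0, -1, 0, 0, 0, 0, 0, 0, 0, 0, 0, 0, 0],
)

```text
t: 27.87
eef_pos: [0.4575, -0.0526, 0.1668]
tool_rot: [0.002, 0.707, 0.707, 0.003]
contact_force: [1.1, -0.0, -0.1]
gripper_width: 0.321
grasp_force: 29.8
```

Run:
```python
from h import *
p,psi,o=pose();print(p,psi,o['contact_force'],o['t'])
plan([(.5343,-.1695,.163,0,0)])
```

```text
[ 0.45752964 -0.05263656  0.16681223] 0.059887014262862276 [ 1.1096898  -0.03995709 -0.10016428] 27.8667
-- 7 rows
-0.84,0.55,0.03,0,0,0,0,  -0.84,0.55,0.03,0,0,0,0,  -0.84,0.55,0.03,0,0,0,0,  -0.84,0.55,0.03,0,0,0,0,  -0.83,0.55,0.03,0,0,0,0,  -0.83,0.55,0.03,0,0,0,0,  -0.83,0.55,0.03,0,0,0,0
```

>>> jog_arm(
  moves=[-0.85, 0.55, 0, 0, 0, 0, 0, -0.85, 0.55, 0, 0, 0, 0, 0, -0.85, 0.55, 0, 0, 0, 0, 0, -0.85, 0.55, 0, 0, 0, 0, 0, -0.85, 0.55, 0, 0, 0, 0, 0, -0.8, 0.55, 0, 0, 0, 0, 0, -0.6, 0.4, 0, 0, 0, 0, 0, 0, 0, 0, 0, 0, 0, 0],
)

```text
t: 28.53
eef_pos: [0.5305, -0.1681, 0.1632]
tool_rot: [0.001, 0.708, 0.707, -0.0]
contact_force: [-0.2, -0.1, -1.3]
gripper_width: 0.327
grasp_force: 29.8
```

>>> jog_arm(
  moves=[0, 0, 0, 0, 0, 0, 0, 0, 0, 0, 0, 0, 0, 0, 0, 0, 0, 0, 0, 0, 0, 0, 0, 0, 0, 0, 0, 0, 0, 0, 0, 0, 0, 0, 0, 0, 0, 0, 0, 0, 0, 0, 0, 0, 0, 0, 0, 0, 0, 0, 0, 0, 0, 0, 0, 0],
)

```text
t: 29.2
eef_pos: [0.5297, -0.1651, 0.1631]
tool_rot: [-0.0, 0.706, 0.708, 0.0]
contact_force: [0.5, 0.0, -0.9]
gripper_width: 0.327
grasp_force: 29.8
```

Run:
```python
from h import *
c=cam('wrist'); p,psi,o=pose(); print(p,psi,o['contact_force'],o['t'])
for n,z,r in (('a',.057,.033),('b',.072,.027),('c',.087,.021)): print(n,proj(c,(.5343,-.1695,z)).round(),proj(c,(.5343,-.1695+r,z)).round(),proj(c,(.5343+r,-.1695,z)).round())
u,v=proj(c,(.5343,-.1695,.08)).astype(int); print(u,v)
cv2.imwrite('pics/w6.png',cv2.resize(c['color'][max(0,v-90):v+90,u-110:u+110],(770,600)[:2]))
```

```text
[ 0.52965082 -0.16514372  0.16312577] 0.10425728335638415 [-0.97688379 -0.05743014 -0.36189592] 29.25
a [326. 242.] [327. 196.] [373. 242.]
b [327. 249.] [327. 209.] [367. 249.]
c [327. 256.] [327. 224.] [361. 256.]
326 252
```

View pics/w6.png

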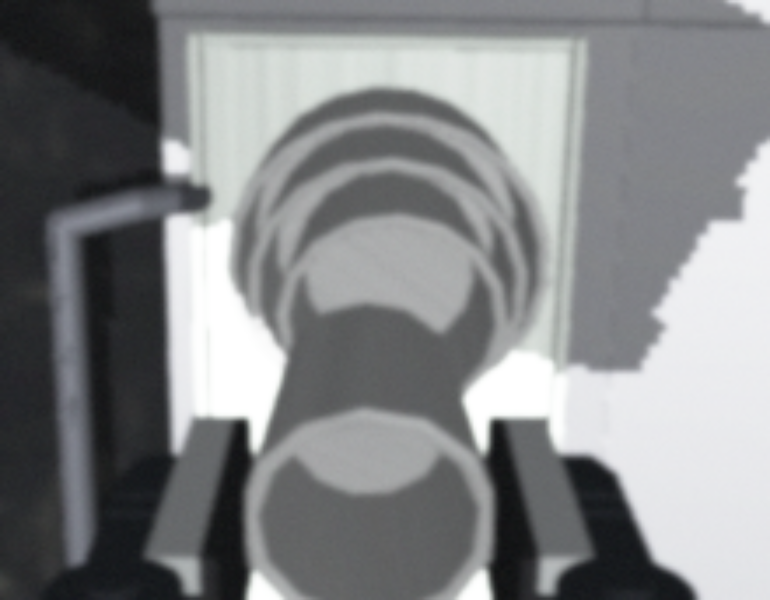

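The a, b and c rims are concentric, with tops at crop (390,115), (390,160) and (393,215). Held cup d is upright. c is about 1 mm off my estimate, so I'll target (0.535, −0.1705).

>>> jog_arm(
  moves=[-0.27, 0.27, 0.3, 0, 0, 0, 0, 0, 0, 0.8, 0, 0, 0, 0, 0, 0, 0.8, 0, 0, 0, 0, 0, 0, 0.8, 0, 0, 0, 0, 0, 0, 0.2, 0, 0, 0, 0, 0, 0, 0.2, 0, 0, 0, 0, 0, 0, 0.1, 0, 0, 0, 0, 0, 0, 0, 0, 0, 0, 0],
)

```text
t: 29.92
eef_pos: [0.5354, -0.1709, 0.0992]
tool_rot: [0.0, 0.707, 0.708, 0.0]
contact_force: [-0.1, -1.0, -0.2]
gripper_width: 0.326
grasp_force: 29.8
```

>>> jog_arm(
  moves=[0, 0, 0.05, 0, 0, 0, 0, 0, 0, 0.05, 0, 0, 0, 0, 0, 0, 0.05, 0, 0, 0, 0, 0, 0, 0, 0, 0, 0, 0, 0, 0, 0, 0, 0, 0, 0, 0, 0, 0, 0, 0, 0, 0, 0, 0, 0, 0, 0, 0, 0, 0, 0, 0, 0, 0, 0, 0],
)

```text
t: 30.58
eef_pos: [0.5351, -0.1706, 0.0961]
tool_rot: [-0.0, 0.706, 0.708, 0.0]
contact_force: [0.4, -0.2, -0.2]
gripper_width: 0.332
grasp_force: 29.8
```

>>> jog_arm(
  moves=[0, 0, 0.06, 0, 0, 0, 0, 0, 0, 0.06, 0, 0, 0, 0, 0, 0, 0.06, 0, 0, 0, 0, 0, 0, 0.05, 0, 0, 0, 0, 0, 0, 0, 0, 0, 0, 0, 0, 0, 0, 0, 0, 0, 0, 0, 0, 0, 0, 0, 0, 0, 0, 0, 0, 0, 0, 0, 0],
)

```text
t: 31.25
eef_pos: [0.5351, -0.1706, 0.0915]
tool_rot: [0.0, 0.707, 0.708, 0.0]
contact_force: [0.2, -0.4, -0.3]
gripper_width: 0.328
grasp_force: 29.8
```

>>> jog_arm(
  moves=[0, 0, 0, 0, 0, 0, 0.5, 0, 0, 0, 0, 0, 0, 0.7, 0, 0, 0, 0, 0, 0, 1, 0, 0, 0, 0, 0, 0, 1, 0, 0, -1, 0, 0, 0, 1, 0, 0, -1, 0, 0, 0, 1, 0, 0, -1, 0, 0, 0, 1, 0, 0, -0.5, 0, 0, 0, 1],
)

```text
t: 31.92
eef_pos: [0.536, -0.1711, 0.1636]
tool_rot: [0.001, 0.707, 0.708, 0.001]
contact_force: [0.9, -0.4, -0.2]
gripper_width: 0.999
grasp_force: 0.0
```

Run:
```python
from h import *
p,psi,o=pose();print(p,psi,o['contact_force'],o['t'])
plan([(.6585,-.04,.16,-23.2,1)])
```

```text
[ 0.536004   -0.17112107  0.16361857] 0.07763699639618209 [ 0.88935297 -0.40991371 -0.20864443] 31.9167
-- 8 rows
0.73,0.68,0.02,0,0,0.65,1.00,  0.76,0.65,0.02,0,0,0.65,1.00,  0.79,0.61,0.02,0,0,0.65,1.00,  0.81,0.58,0.02,0,0,0.65,1.00,  0.84,0.54,0.02,0,0,0.65,1.00,  0.86,0.50,0.02,0,0,0.65,1.00,  0.88,0.46,0.02,0,0,0.65,1.00,  0.90,0.42,0.02,0,0,0.65,1.00
-- 1 rows
0.92,0.38,0.02,0,0,0.65,1.00
```

>>> jog_arm(
  moves=[0.7, 0.7, 0, 0, 0, 0.7, 1, 0.75, 0.65, 0, 0, 0, 0.7, 1, 0.8, 0.6, 0, 0, 0, 0.7, 1, 0.8, 0.6, 0, 0, 0, 0.7, 1, 0.85, 0.55, 0, 0, 0, 0.6, 1, 0.85, 0.5, 0, 0, 0, 0.6, 1, 0.9, 0.45, 0, 0, 0, 0.6, 1, 0.9, 0.4, 0, 0, 0, 0.6, 1],
)

```text
t: 32.58
eef_pos: [0.6454, -0.0542, 0.161]
tool_rot: [-0.0, 0.823, 0.568, -0.0]
contact_force: [-0.2, -1.1, -0.1]
gripper_width: 1.001
grasp_force: 0.0
```

>>> jog_arm(
  moves=[0.9, 0.4, 0.5, 0, 0, 0.6, 1, 0, 0, 0.8, 0, 0, 0, 1, 0, 0, 0.8, 0, 0, 0, 1, 0, 0, 0.5, 0, 0, 0, 1, 0, 0, 0, 0, 0, 0, 1, 0, 0, 0, 0, 0, 0, 1, 0, 0, 0, 0, 0, 0, 1, 0, 0, 0, 0, 0, 0, 1],
)

```text
t: 33.25
eef_pos: [0.6595, -0.0416, 0.1106]
tool_rot: [0.0, 0.835, 0.551, 0.001]
contact_force: [-0.5, -0.7, 0.3]
gripper_width: 1.001
grasp_force: 0.0
```

Run:
```python
from h import *
p,psi,o=pose();print(p,psi,o['contact_force'],o['t'])
wrist(.012,(160,60,480,330),165)
```

```text
[ 0.65947297 -0.04159449  0.11063064] -23.132874400849666 [-0.53670288 -0.68852438  0.30993276] 33.25
wrist [ 685. -127.] dia 41.8 rect [ 686.5 -123.6] [ 7.4 41.8] 67.0
wrist [635.    3.7] dia 74.7 rect [634.9   3.8] [54.9 55.1] 67.1
wrist [730.5 -43.9] dia 198.1 rect [754.4 -43.9] [ 71.6 196.8] 0.0
```

Run:
```python
from h import *
p,psi,o=pose();print(p)
for b in cups(): print(*b)
wrist(.012,(160,60,480,330),165)
c=cam('wrist'); print(proj(c,(.6585,-.0295,.012)),proj(c,(.635,.004,.012))); cv2.imwrite('pics/w7.png',c['color'])
```

```text
[ 0.6594419  -0.04150583  0.11058535]
cup [484.1 219.2] dia 190.5 ell [482.  201.6]
cup [622.1  -0. ] dia 73.7 ell [6.206e+02 5.000e-01]
cup [650.3 129.6] dia 246.4 ell [629.6 129.9]
wrist [ 678.9 -124.1] dia 25.7 rect [ 680.3 -120.7] [ 7.4 25.7] 67.0
wrist [634.9   3.9] dia 74.6 rect [634.9   3.7] [54.3 55.2] 67.0
wrist [730.4 -43.6] dia 198.0 rect [754.3 -43.6] [ 71.4 196.6] 0.0
[311.91875277 224.806491  ] [258.84336796 192.955882  ]
```

View pics/w7.png

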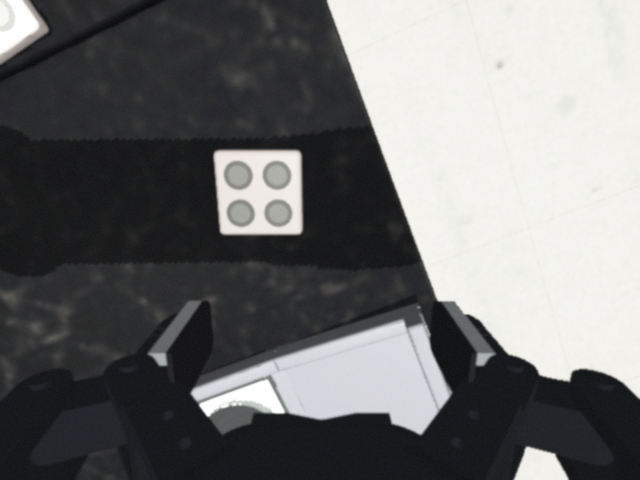

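The plate was knocked: it now sits at pixel (259,192), world (0.635, 0.004), still at 67°. I'll go to it there.

>>> jog_arm(
  moves=[0.8, -1, 0, 0, 0, 0, 1, 0.8, -1, 0, 0, 0, 0, 1, 0, 0, 0.8, 0, 0, 0, 0.8, 0, 0, 0.9, 0, 0, 0, 0.8, 0, 0, 0.9, 0, 0, 0, 0.8, 0, 0, 0.5, 0, 0, 0, 0.8, 0, 0, 0, 0, 0, 0, 0.8, 0, 0, 0, 0, 0, 0, 0.8],
  grip_force=30,
)

```text
t: 34.12
eef_pos: [0.6346, 0.0037, 0.0476]
tool_rot: [-0.0, 0.834, 0.551, -0.0]
contact_force: [-0.3, -0.0, 0.1]
gripper_width: 0.802
grasp_force: 0.0
```

Run:
```python
from h import *
p,psi,o=pose();print(p,psi,o['contact_force'],o['gripper_width'])
wrist(.012,(160,150,480,460),165)
```

```text
[0.63460665 0.00368024 0.04755105] -23.122846628168723 [-0.30714109 -0.02126887  0.09518368] 0.8017529135637006
wrist [634.8   4.2] dia 75.2 rect [634.9   4. ] [56.1 54.8] 67.1
wrist [716.4  14.2] dia 45.6 rect [722.2  14.2] [45.6 11.7] 90.0
```

>>> jog_arm(
  moves=[0, 0, 0.8, 0, 0, 0, 0.8, 0, 0, 0.8, 0, 0, 0, 0.8, 0, 0, 0.2, 0, 0, 0, 0.8, 0, 0, 0.1, 0, 0, 0, 0.8, 0, 0, 0.1, 0, 0, 0, 0.8, 0, 0, 0, 0, 0, 0, 0.8, 0, 0, 0, 0, 0, 0, 0.8, 0, 0, 0, 0, 0, 0, 0.8],
)

```text
t: 34.83
eef_pos: [0.6351, 0.004, 0.0082]
tool_rot: [0.0, 0.834, 0.551, 0.0]
contact_force: [-0.1, 1.2, 0.7]
gripper_width: 0.806
grasp_force: 0.0
```

>>> jog_arm(
  moves=[0, 0, 0.06, 0, 0, 0, 0.75, 0, 0, 0.06, 0, 0, 0, 0.75, 0, 0, 0.06, 0, 0, 0, 0.75, 0, 0, 0.06, 0, 0, 0, 0.75, 0, 0, 0.06, 0, 0, 0, 0.75, 0, 0, 0.06, 0, 0, 0, 0.75, 0, 0, 0, 0, 0, 0, 0.75, 0, 0, 0, 0, 0, 0, 0.75],
)

```text
t: 35.5
eef_pos: [0.6345, 0.0039, 0.0001]
tool_rot: [-0.0, 0.834, 0.551, -0.0]
contact_force: [-0.2, 0.2, 0.4]
gripper_width: 0.75
grasp_force: 0.0
```

>>> jog_arm(
  moves=[0, 0, -0.08, 0, 0, 0, 0.75, 0, 0, 0, 0, 0, 0, 0, 0, 0, 0, 0, 0, 0, 0, 0, 0, 0, 0, 0, 0, 0, 0, 0, 0, 0, 0, 0, 0, 0, 0, 0, 0, 0, 0, 0, 0, 0, 0, 0, 0, 0, 0, 0, 0, 0, 0, 0, 0, 0],
)

```text
t: 36.17
eef_pos: [0.6349, 0.0039, 0.0025]
tool_rot: [0.0, 0.834, 0.551, 0.0]
contact_force: [-1.7, 0.7, 5.7]
gripper_width: 0.638
grasp_force: 31.9
```

>>> jog_arm(
  moves=[0, 0, -0.3, 0, 0, 0, 0, 0, 0, -0.5, 0, 0, 0, 0, 0, 0, -0.5, 0, 0, 0, 0, 0, 0, -1, 0, 0, 0, 0, 0, 0, -1, 0, 0, 0, 0, 0, 0, -1, 0, 0, 0, 0, 0, 0, -0.5, 0, 0, 0, 0, 0, 0, 0, 0, 0, 0, 0],
)

```text
t: 36.83
eef_pos: [0.6365, 0.0038, 0.101]
tool_rot: [0.001, 0.834, 0.551, 0.002]
contact_force: [-0.0, -0.3, -0.7]
gripper_width: 0.647
grasp_force: 32.2
```

Run:
```python
from h import *
p,psi,o=pose();print(p,psi,o['contact_force'],o['gripper_width'],o['grasp_force'])
for b in cups(): print(*b)
plan([(.60,-.05,.165,-1.3,0),(.531,-.243,.165,-1.3,0)])
```

```text
[0.63645457 0.00377391 0.10096924] -23.113586885659156 [-0.02718134 -0.31476672 -0.67411646] 0.6465931226682164 32.203688621520996
cup [449.3 234.1] dia 113.7 ell [445.7 225.5]
cup [514.7 141.1] dia 46.0 ell [510.2 137.3]
cup [644.6  -9.3] dia 61.4 ell [643.7  -6. ]
cup [610.2 144.7] dia 240.9 ell [618.4 168.5]
-- 8 rows
-0.53,-0.09,-0.55,0,0,-0.91,0,  -0.52,-0.13,-0.55,0,0,-0.91,0,  -0.51,-0.16,-0.55,0,0,-0.91,0,  -0.50,-0.19,-0.55,0,0,-0.91,0,  -0.49,-0.22,-0.55,0,0,-0.91,0,  -0.47,-0.26,-0.55,0,0,-0.91,0,  -0.88,-0.29,0,0,0,0,0,  -0.88,-0.29,0,0,0,0,0
-- 8 rows
-0.88,-0.29,0,0,0,0,0,  -0.88,-0.29,0,0,0,0,0,  -0.88,-0.29,0,0,0,0,0,  -0.88,-0.29,0,0,0,0,0,  -0.88,-0.29,0,0,0,0,0,  -0.88,-0.29,0,0,0,0,0,  -0.88,-0.29,0,0,0,0,0,  -0.88,-0.29,0,0,0,0,0
-- 1 rows
-0.88,-0.29,0,0,0,0,0
```

>>> jog_arm(
  moves=[-0.55, -0.1, -0.55, 0, 0, -0.9, 0, -0.5, -0.15, -0.55, 0, 0, -0.9, 0, -0.5, -0.15, -0.55, 0, 0, -0.9, 0, -0.5, -0.2, -0.55, 0, 0, -0.9, 0, -0.5, -0.2, -0.55, 0, 0, -0.9, 0, -0.45, -0.25, -0.55, 0, 0, -0.9, 0, -0.9, -0.3, 0, 0, 0, 0, 0, -0.9, -0.3, 0, 0, 0, 0, 0],
)

```text
t: 37.55
eef_pos: [0.5859, -0.0847, 0.1633]
tool_rot: [-0.0, 0.716, 0.698, 0.0]
contact_force: [0.1, -0.8, -1.1]
gripper_width: 0.642
grasp_force: 32.2
```

>>> jog_arm(
  moves=[-0.9, -0.3, 0, 0, 0, 0, 0, -0.9, -0.3, 0, 0, 0, 0, 0, -0.9, -0.3, 0, 0, 0, 0, 0, -0.9, -0.3, 0, 0, 0, 0, 0, 0, 0, 0, 0, 0, 0, 0, 0, 0, 0, 0, 0, 0, 0, 0, 0, 0, 0, 0, 0, 0, 0, 0, 0, 0, 0, 0, 0],
)

```text
t: 38.22
eef_pos: [0.5608, -0.1549, 0.1632]
tool_rot: [-0.001, 0.716, 0.698, -0.0]
contact_force: [-0.6, -0.1, -1.2]
gripper_width: 0.644
grasp_force: 32.2
```

Run:
```python
from h import *
p,psi,o=pose();print(p,psi,o['contact_force'])
c=cam('wrist'); cv2.imwrite('pics/w8.png',c['color']); np.savez('w8.npz',R=c['R'],t=c['t'],k=[c['fx'],c['fy'],c['cx'],c['cy'],c['k1']])
for P in ((.54,-.26,.2),(.57,-.255,.15),(.60,-.25,.11),(.62,-.25,.08),(.65,-.24,.05),(.51,-.28,.25)): print(P,proj(c,P).round())
```

```text
[ 0.56076032 -0.1549167   0.16323953] -1.3989879784578512 [-0.63929837 -0.09632577 -1.18616195]
(0.54, -0.26, 0.2) [274. 584.]
(0.57, -0.255, 0.15) [341. 464.]
(0.6, -0.25, 0.11) [385. 402.]
(0.62, -0.25, 0.08) [406. 372.]
(0.65, -0.24, 0.05) [437. 336.]
(0.51, -0.28, 0.25) [148. 855.]
```

View pics/w8.png

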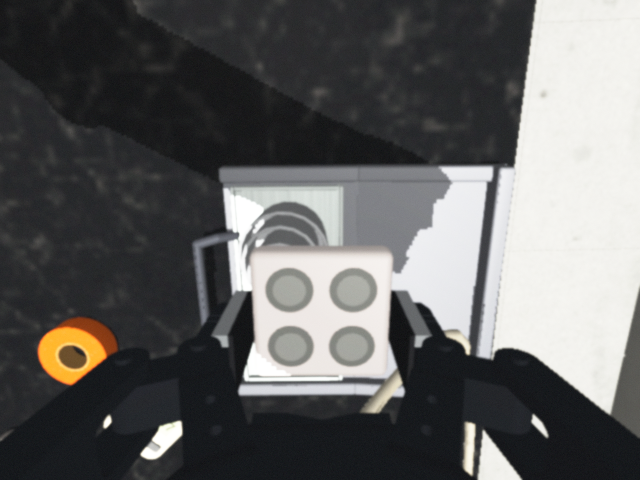

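Picture: the plate is held level in the fingers over the nest, with rims at (286,240). The hose runs from (375,410) to a loop top at (455,333), then down to (470,460). I'll triangulate the loop.

Run:
```python
from h import *
c=cam('top'); z=np.load('w8.npz'); w=dict(R=z['R'],t=z['t']); w.update(zip(('fx','fy','cx','cy','k1'),z['k']))
def tri(a,b):
    o1,d1=ray(c,*a);o2,d2=ray(w,*b); s=np.linalg.lstsq(np.c_[d1,-d2],o2-o1,rcond=None)[0]
    p,q=o1+d1*s[0],o2+d2*s[1]; return ((p+q)/2).round(3),round(np.linalg.norm(p-q),4)
print('loop tip',tri((391,172),(457,334)))
for uv in ((391,165),(391,178),(393,184),(396,190),(402,197),(397,164),(405,162),(415,158),(430,157)):
    print(uv,[(h,tuple(proj(w,onz(c,*uv,h)).round().astype(int))) for h in (.02,.04,.06,.08,.1,.13)])
```

```text
loop tip (array([ 0.662, -0.244,  0.042]), np.float64(0.0132))
(391, 165) [(0.02, (np.int64(459), np.int64(325))), (0.04, (np.int64(461), np.int64(335))), (0.06, (np.int64(462), np.int64(347))), (0.08, (np.int64(464), np.int64(360))), (0.1, (np.int64(467), np.int64(375))), (0.13, (np.int64(471), np.int64(403)))]
(391, 178) [(0.02, (np.int64(422), np.int64(325))), (0.04, (np.int64(422), np.int64(335))), (0.06, (np.int64(422), np.int64(346))), (0.08, (np.int64(421), np.int64(359))), (0.1, (np.int64(421), np.int64(374))), (0.13, (np.int64(420), np.int64(402)))]
(393, 184) [(0.02, (np.int64(405), np.int64(329))), (0.04, (np.int64(404), np.int64(339))), (0.06, (np.int64(403), np.int64(351))), (0.08, (np.int64(401), np.int64(364))), (0.1, (np.int64(400), np.int64(379))), (0.13, (np.int64(396), np.int64(408)))]
(396, 190) [(0.02, (np.int64(388), np.int64(336))), (0.04, (np.int64(386), np.int64(346))), (0.06, (np.int64(384), np.int64(358))), (0.08, (np.int64(381), np.int64(372))), (0.1, (np.int64(378), np.int64(387))), (0.13, (np.int64(373), np.int64(416)))]
(402, 197) [(0.02, (np.int64(368)
[... 521 characters left out ...]
(0.04, (np.int64(465), np.int64(370))), (0.06, (np.int64(467), np.int64(383))), (0.08, (np.int64(469), np.int64(398))), (0.1, (np.int64(472), np.int64(415))), (0.13, (np.int64(477), np.int64(446)))]
(415, 158) [(0.02, (np.int64(472), np.int64(382))), (0.04, (np.int64(474), np.int64(394))), (0.06, (np.int64(476), np.int64(408))), (0.08, (np.int64(479), np.int64(423))), (0.1, (np.int64(482), np.int64(442))), (0.13, (np.int64(488), np.int64(475)))]
(430, 157) [(0.02, (np.int64(470), np.int64(415))), (0.04, (np.int64(472), np.int64(428))), (0.06, (np.int64(474), np.int64(443))), (0.08, (np.int64(477), np.int64(460))), (0.1, (np.int64(480), np.int64(480))), (0.13, (np.int64(485), np.int64(516)))]
```

>>> jog_arm(
  moves=[-0.9, -0.28, 0, 0, 0, 0, 0, -0.9, -0.28, 0, 0, 0, 0, 0, -0.9, -0.28, 0, 0, 0, 0, 0, -0.9, -0.28, 0, 0, 0, 0, 0, -0.85, -0.28, 0, 0, 0, 0, 0, 0, 0, 0.3, 0, 0, 0, 0, 0, 0, 0.3, 0, 0, 0, 0, 0, 0, 0, 0, 0, 0, 0],
)

```text
t: 38.98
eef_pos: [0.53, -0.2428, 0.1503]
tool_rot: [-0.001, 0.716, 0.698, -0.0]
contact_force: [-0.5, 0.1, -0.6]
gripper_width: 0.641
grasp_force: 32.2
```

>>> jog_arm(
  moves=[0, 0, 0.3, 0, 0, 0, 0, 0, 0, 0.3, 0, 0, 0, 0, 0, 0, 0.3, 0, 0, 0, 0, 0, 0, 0.3, 0, 0, 0, 0, 0, 0, 0, 0, 0, 0, 0, 0, 0, 0, 0, 0, 0, 0, 0, 0, 0, 0, 0, 0, 0, 0, 0, 0, 0, 0, 0, 0],
)

```text
t: 39.65
eef_pos: [0.5304, -0.2447, 0.1282]
tool_rot: [0.0, 0.716, 0.698, 0.0]
contact_force: [0.7, -0.2, -0.0]
gripper_width: 0.64
grasp_force: 32.2
```

>>> jog_arm(
  moves=[0.07, 0.03, 0.8, 0, 0, 0, 0, 0, 0, 1, 0, 0, 0, 0, 0, 0, 1, 0, 0, 0, 0, 0, 0, 1, 0, 0, 0, 0, 0, 0, 0.9, 0, 0, 0, 0, 0, 0, 0.4, 0, 0, 0, 0, 0, 0, 0, 0, 0, 0, 0, 0, 0, 0, 0, 0, 0, 0],
)

```text
t: 40.32
eef_pos: [0.5311, -0.2434, 0.0263]
tool_rot: [0.0, 0.716, 0.698, -0.0]
contact_force: [0.5, -0.7, 0.4]
gripper_width: 0.639
grasp_force: 32.2
```

>>> jog_arm(
  moves=[0, 0, 0.3, 0, 0, 0, 0, 0, 0, 0.1, 0, 0, 0, 0, 0, 0, 0.1, 0, 0, 0, 0, 0, 0, 0.1, 0, 0, 0, 0, 0, 0, 0.05, 0, 0, 0, 0, 0, 0, 0, 0, 0, 0, 0, 0, 0, 0, 0, 0, 0, 0, 0, 0, 0, 0, 0, 0, 0],
)

```text
t: 40.98
eef_pos: [0.5309, -0.2432, 0.013]
tool_rot: [0.0, 0.716, 0.698, 0.0]
contact_force: [0.1, 0.2, 0.2]
gripper_width: 0.643
grasp_force: 32.2
```

>>> jog_arm(
  moves=[0, 0, 0.05, 0, 0, 0, 0, 0, 0, 0.03, 0, 0, 0, 0, 0, 0, 0, 0, 0, 0, 0, 0, 0, 0, 0, 0, 0, 0.7, 0, 0, 0, 0, 0, 0, 0.75, 0, 0, -0.3, 0, 0, 0, 0.8, 0, 0, -1, 0, 0, 0, 0.9, 0, 0, -1, 0, 0, 0, 1],
)

```text
t: 41.65
eef_pos: [0.53, -0.243, 0.0574]
tool_rot: [-0.001, 0.716, 0.698, -0.001]
contact_force: [0.7, -0.0, 0.5]
gripper_width: 0.996
grasp_force: 0.0
```

>>> jog_arm(
  moves=[0, 0, -1, 0, 0, 0, 1, 0, 0, -1, 0, 0, 0, 1, 0, 0, -1, 0, 0, 0, 1, 0, 0, -1, 0, 0, 0, 1, 0, 0, -1, 0, 0, 0, 1, 1, 0, 0, 0, 0, 0, 1, 1, 0, 0, 0, 0, 0, 1, 0, 0, 0, 0, 0, 0, 1],
)

```text
t: 42.32
eef_pos: [0.5327, -0.1989, 0.1576]
tool_rot: [-0.001, 0.715, 0.699, 0.001]
contact_force: [0.2, 0.3, 0.6]
gripper_width: 1.0
grasp_force: 0.0
```

>>> jog_arm(
  moves=[0, 0, 0, 0, 0, 0, 1, 0, 0, 0, 0, 0, 0, 1, 0, 0, 0, 0, 0, 0, 1, 0, 0, 0, 0, 0, 0, 1, 0, 0, 0, 0, 0, 0, 1, 0, 0, 0, 0, 0, 0, 1, 0, 0, 0, 0, 0, 0, 1, 0, 0, 0, 0, 0, 0, 1],
)

```text
t: 42.98
eef_pos: [0.5318, -0.2034, 0.1572]
tool_rot: [-0.0, 0.716, 0.698, -0.0]
contact_force: [0.7, -0.2, -0.0]
gripper_width: 1.003
grasp_force: 0.0
```

Run:
```python
from h import *
p,psi,o=pose();print(p,psi,o['contact_force'],o['t'])
c=cam('wrist'); g=cv2.cvtColor(c['color'],cv2.COLOR_BGR2GRAY)
q=[proj(c,(.531+a*.028,-.2432+b*.028,.021)).round() for a in(-1,1) for b in (-1,1)]; print(q)
cv2.imwrite('pics/w9.png',c['color'])
for b in cups(): print(*b)
plan([(.534,-.05,.165,5.9,1),(.53,.164,.12,5.9,1)])
```

```text
[ 0.5318384  -0.20338118  0.15723217] -1.52325713282039 [ 0.66352397 -0.16842747 -0.00566195] 42.9833
[array([288., 305.]), array([284., 241.]), array([355., 304.]), array([355., 239.])]
plate [528.5 164. ] 59.4 6.2
cup [474.6 -51.4] dia 198.1 ell [447.7 -58.5]
-- 8 rows
0.96,-0.01,-0.05,0,0,-0.23,1.00,  0.96,0,-0.05,0,0,-0.23,1.00,  0.96,0.02,-0.05,0,0,-0.23,1.00,  0.96,0.03,-0.05,0,0,-0.23,1.00,  0.96,0.05,-0.05,0,0,-0.23,1.00,  0.96,0.07,-0.05,0,0,-0.23,1.00,  0.95,0.08,-0.05,0,0,-0.23,1.00,  0.95,0.10,-0.05,0,0,-0.23,1.00
-- 8 rows
0.97,0.08,0.20,0,0,0,1.00,  0.97,0.08,0.20,0,0,0,1.00,  0.97,0.08,0.20,0,0,0,1.00,  0.97,0.08,0.20,0,0,0,1.00,  0.97,0.08,0.20,0,0,0,1.00,  0.97,0.08,0.20,0,0,0,1.00,  0.97,0.08,0.20,0,0,0,1.00,  0.97,0.08,0.20,0,0,0,1.00
-- 3 rows
0.97,0.08,0.20,0,0,0,1.00,  0.97,0.08,0.20,0,0,0,1.00,  0.97,0.08,0.20,0,0,0,1.00
```

View pics/w9.png

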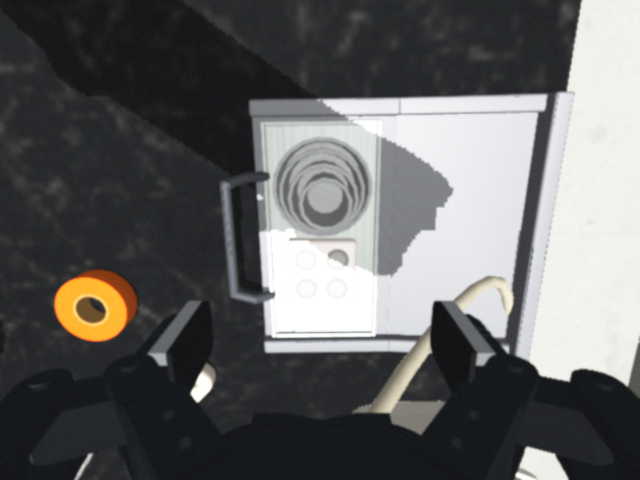

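The nest of four concentric rims at (322,190) and the first plate at (322,272), square in the tray, are both good. The second plate is still at (0.529, 0.164).

>>> jog_arm(
  moves=[1, 0, -0.1, 0, 0, -0.25, 1, 1, 0, -0.1, 0, 0, -0.25, 1, 1, 0, -0.1, 0, 0, -0.25, 1, 1, 0, -0.1, 0, 0, -0.25, 1, 1, 0.05, 0, 0, 0, -0.2, 1, 1, 0.05, 0, 0, 0, -0.2, 1, 1, 0.1, 0, 0, 0, -0.25, 1, 1, 0.1, 0, 0, 0, -0.2, 1],
)

```text
t: 43.75
eef_pos: [0.5326, -0.042, 0.1654]
tool_rot: [0.0, 0.669, 0.743, 0.0]
contact_force: [1.3, 0.2, 0.3]
gripper_width: 1.002
grasp_force: 0.0
```

>>> jog_arm(
  moves=[1, 0.1, 0, 0, 0, 0, 1, 1, 0.1, 0, 0, 0, 0, 1, 1, 0.1, 0, 0, 0, 0, 1, 1, 0.1, 0, 0, 0, 0, 1, 1, 0.1, 0, 0, 0, 0, 1, 1, 0.1, 0.2, 0, 0, 0, 1, 1, 0.1, 0.2, 0, 0, 0, 1, 1, 0.1, 0.2, 0, 0, 0, 1],
)

```text
t: 44.42
eef_pos: [0.5321, 0.1189, 0.1533]
tool_rot: [0.0, 0.67, 0.743, 0.0]
contact_force: [0.3, 0.6, 0.1]
gripper_width: 1.001
grasp_force: 0.0
```

>>> jog_arm(
  moves=[1, 0.1, 0.5, 0, 0, 0, 1, 0.5, 0.1, 0.5, 0, 0, 0, 1, 0, 0, 0.7, 0, 0, 0, 1, 0, 0, 0, 0, 0, 0, 1, 0, 0, 0, 0, 0, 0, 1, 0, 0, 0, 0, 0, 0, 1, 0, 0, 0, 0, 0, 0, 1, 0, 0, 0, 0, 0, 0, 1],
)

```text
t: 45.08
eef_pos: [0.5336, 0.1476, 0.12]
tool_rot: [0.0, 0.67, 0.742, 0.001]
contact_force: [0.5, -0.1, -0.3]
gripper_width: 0.999
grasp_force: 0.0
```

Run:
```python
from h import *
p,psi,o=pose();print(p,psi,o['contact_force'],o['t'])
wrist(.012,(160,60,480,400),165)
wrist(.012,(160,60,480,400),110)
```

```text
[0.53359241 0.1475621  0.12002075] 5.833254116263377 [ 0.49229932 -0.08910013 -0.25020303] 45.0833
wrist [530.7 165.1] dia 74.7 rect [530.9 165.1] [55.  54.4] 5.9
wrist [421.4  35.8] dia 12.4 rect [422.2  35.8] [12.   4.6] 89.2
wrist [530.9 164.9] dia 75.8 rect [530.8 165.3] [56.2 55.9] 5.9
```

>>> jog_arm(
  moves=[0.89, -0.05, 0.5, 0, 0, 0, 0.8, 0, 0, 0.9, 0, 0, 0, 0.75, 0, 0, 0.9, 0, 0, 0, 0.75, 0, 0, 0.9, 0, 0, 0, 0.75, 0, 0, 0.9, 0, 0, 0, 0.75, 0, 0, 0.9, 0, 0, 0, 0.75, 0, 0, 0.2, 0, 0, 0, 0.75, 0, 0, 0, 0, 0, 0, 0.75],
)

```text
t: 45.85
eef_pos: [0.529, 0.166, 0.014]
tool_rot: [-0.001, 0.67, 0.743, -0.001]
contact_force: [-0.8, -0.5, 0.1]
gripper_width: 0.754
grasp_force: 0.0
```

Run:
```python
from h import *
p,psi,o=pose();print(p,psi,o['contact_force'],o['t'],o['gripper_width'])
```

```text
[0.52904604 0.16602224 0.01397778] 5.9250623953811195 [-0.75911649 -0.45120183  0.08799192] 45.85 0.7537958060169496
```

>>> jog_arm(
  moves=[-0.03, 0.09, 0.1, 0, 0, 0, 0.75, 0, 0, 0.15, 0, 0, 0, 0.75, 0, 0, 0.15, 0, 0, 0, 0.75, 0, 0, 0.15, 0, 0, 0, 0.75, 0, 0, 0, 0, 0, 0, 0.75, 0, 0, 0, 0, 0, 0, 0.75, 0, 0, 0, 0, 0, 0, 0.75, 0, 0, 0, 0, 0, 0, 0.75],
)

```text
t: 46.52
eef_pos: [0.5322, 0.1653, 0.0045]
tool_rot: [0.0, 0.67, 0.743, 0.0]
contact_force: [-1.0, 0.9, 0.8]
gripper_width: 0.752
grasp_force: 0.0
```

>>> jog_arm(
  moves=[0, -0.05, 0.07, 0, 0, 0, 0.75, 0, 0, 0.06, 0, 0, 0, 0.75, 0, 0, 0, 0, 0, 0, 0, 0, 0, 0, 0, 0, 0, 0, 0, 0, 0, 0, 0, 0, 0, 0, 0, 0, 0, 0, 0, 0, 0, 0, 0, 0, 0, 0, 0, 0, 0, 0, 0, 0, 0, 0],
)

```text
t: 47.18
eef_pos: [0.5309, 0.1652, 0.0017]
tool_rot: [-0.0, 0.67, 0.743, -0.0]
contact_force: [-1.2, -0.7, 2.7]
gripper_width: 0.641
grasp_force: 32.1
```

>>> jog_arm(
  moves=[0, 0, 0, 0, 0, 0, 0, 0, 0, -0.3, 0, 0, 0, 0, 0, 0, -0.7, 0, 0, 0, 0, 0, 0, -1, 0, 0, 0, 0, 0, 0, -1, 0, 0, 0, 0, 0, 0, -1, 0, 0, 0, 0, 0, 0, -1, 0, 0, 0, 0, 0, 0, -1, 0, 0, 0, 0],
)

```text
t: 47.85
eef_pos: [0.5311, 0.165, 0.1229]
tool_rot: [0.0, 0.67, 0.742, 0.0]
contact_force: [-0.0, 0.8, -1.1]
gripper_width: 0.644
grasp_force: 32.0
```

Run:
```python
from h import *
p,psi,o=pose();print(p,psi,o['contact_force'],o['gripper_width'],o['grasp_force'],o['t'])
plan([(.54,-.02,.165,-1.4,0),(.531,-.243,.16,-1.4,0)])
```

```text
[0.53110749 0.16500965 0.12290038] 5.883625846407882 [-0.04601763  0.839494   -1.09066552] 0.6436806093768512 31.99184775352478 47.85
-- 8 rows
-0.92,-0.05,-0.21,0,0,0.18,0,  -0.93,-0.04,-0.21,0,0,0.18,0,  -0.93,-0.03,-0.21,0,0,0.18,0,  -0.93,-0.02,-0.21,0,0,0.18,0,  -0.93,0,-0.21,0,0,0.18,0,  -0.93,0.01,-0.21,0,0,0.18,0,  -0.93,0.02,-0.21,0,0,0.18,0,  -0.93,0.03,-0.21,0,0,0.18,0
-- 8 rows
-0.93,0.04,-0.21,0,0,0.18,0,  -0.92,0.06,-0.21,0,0,0.18,0,  -0.93,-0.01,0.02,0,0,0,0,  -0.93,-0.01,0.02,0,0,0,0,  -0.93,-0.01,0.02,0,0,0,0,  -0.93,-0.01,0.02,0,0,0,0,  -0.93,-0.01,0.02,0,0,0,0,  -0.93,-0.01,0.02,0,0,0,0
-- 6 rows
-0.93,-0.01,0.02,0,0,0,0,  -0.93,-0.01,0.02,0,0,0,0,  -0.93,-0.01,0.02,0,0,0,0,  -0.93,-0.01,0.02,0,0,0,0,  -0.93,-0.01,0.02,0,0,0,0,  -0.93,-0.01,0.02,0,0,0,0
```

>>> jog_arm(
  moves=[-0.95, -0.05, -0.25, 0, 0, 0.2, 0, -0.95, -0.05, -0.25, 0, 0, 0.2, 0, -0.95, -0.05, -0.25, 0, 0, 0.2, 0, -0.95, 0, -0.25, 0, 0, 0.2, 0, -0.95, 0, -0.25, 0, 0, 0.2, 0, -0.95, 0, -0.25, 0, 0, 0.2, 0, -0.95, 0, -0.25, 0, 0, 0.2, 0, -0.95, 0, -0.25, 0, 0, 0.2, 0],
)

```text
t: 48.52
eef_pos: [0.5358, 0.0105, 0.1617]
tool_rot: [-0.0, 0.711, 0.703, -0.0]
contact_force: [-0.3, 0.5, -0.9]
gripper_width: 0.645
grasp_force: 32.0
```

>>> jog_arm(
  moves=[-0.95, 0, 0, 0, 0, 0.2, 0, -0.95, 0, 0, 0, 0, 0, 0, -0.95, 0, 0, 0, 0, 0, 0, -0.95, 0, 0, 0, 0, 0, 0, -0.95, 0, 0, 0, 0, 0, 0, -0.95, 0, 0, 0, 0, 0, 0, -0.95, 0, 0, 0, 0, 0, 0, -0.95, 0, 0, 0, 0, 0, 0],
)

```text
t: 49.18
eef_pos: [0.5321, -0.1413, 0.1614]
tool_rot: [-0.0, 0.716, 0.698, -0.0]
contact_force: [1.3, 0.2, -0.8]
gripper_width: 0.645
grasp_force: 32.0
```

>>> jog_arm(
  moves=[-0.95, 0, 0, 0, 0, 0, 0, -0.95, 0, 0, 0, 0, 0, 0, -0.95, 0, 0, 0, 0, 0, 0, -0.95, 0, 0, 0, 0, 0, 0, -0.7, 0, 0, 0, 0, 0, 0, 0, 0, 0, 0, 0, 0, 0, 0, 0, 0, 0, 0, 0, 0, 0, 0, 0, 0, 0, 0, 0],
)

```text
t: 49.85
eef_pos: [0.5306, -0.2284, 0.1614]
tool_rot: [-0.001, 0.715, 0.699, 0.0]
contact_force: [0.6, 0.5, -1.4]
gripper_width: 0.645
grasp_force: 32.0
```

Run:
```python
from h import *
p,psi,o=pose();print(p,psi,o['contact_force'],o['gripper_width'],o['grasp_force'],o['t'])
plan([(.5308,-.2430,.04,-1.4,0)])
```

```text
[ 0.53059208 -0.22840017  0.16135014] -1.3293684756655868 [ 0.56875055  0.52461256 -1.42428876] 0.6445645363624591 32.00003743171692 49.85
-- 7 rows
-0.10,0,0.87,0,0,0,0,  -0.10,0,0.87,0,0,0,0,  -0.10,0,0.87,0,0,0,0,  -0.10,0,0.87,0,0,0,0,  -0.10,0,0.87,0,0,0,0,  -0.10,0,0.87,0,0,0,0,  -0.10,0,0.87,0,0,0,0
```

>>> jog_arm(
  moves=[-0.7, 0, 0, 0, 0, 0, 0, -0.05, 0, 0.6, 0, 0, 0, 0, 0, 0, 1, 0, 0, 0, 0, 0, 0, 1, 0, 0, 0, 0, 0, 0, 1, 0, 0, 0, 0, 0, 0, 1, 0, 0, 0, 0, 0, 0, 0.9, 0, 0, 0, 0, 0, 0, 0, 0, 0, 0, 0],
)

```text
t: 50.52
eef_pos: [0.5282, -0.2411, 0.0476]
tool_rot: [-0.003, 0.715, 0.699, -0.001]
contact_force: [0.2, 0.4, -0.9]
gripper_width: 0.644
grasp_force: 32.3
```

>>> jog_arm(
  moves=[0, 0, 0.1, 0, 0, 0, 0, 0, 0, 0.1, 0, 0, 0, 0, 0, 0, 0.1, 0, 0, 0, 0, 0, 0, 0, 0, 0, 0, 0, 0, 0, 0, 0, 0, 0, 0, 0, 0, 0, 0, 0, 0, 0, 0, 0, 0, 0, 0, 0, 0, 0, 0, 0, 0, 0, 0, 0],
)

```text
t: 51.18
eef_pos: [0.5309, -0.2437, 0.046]
tool_rot: [0.0, 0.715, 0.699, 0.0]
contact_force: [-0.2, 0.0, -0.9]
gripper_width: 0.64
grasp_force: 32.3
```

Run:
```python
from h import *
p,psi,o=pose();print(p,psi,o['contact_force'],o['gripper_width'],o['grasp_force'],o['t'])
```

```text
[ 0.53089314 -0.24374847  0.04597194] -1.303870390151199 [-0.16342744  0.0135959  -0.89121279] 0.6397377589649904 32.29453504085541 51.1833
```

>>> jog_arm(
  moves=[0.03, 0, 0.4, 0, 0, 0, 0, 0, 0, 0.3, 0, 0, 0, 0, 0, 0, 0.2, 0, 0, 0, 0, 0, 0, 0.1, 0, 0, 0, 0, 0, 0, 0.05, 0, 0, 0, 0, 0, 0, 0, 0, 0, 0, 0, 0, 0, 0, 0, 0, 0, 0, 0, 0, 0, 0, 0, 0, 0],
)

```text
t: 51.85
eef_pos: [0.5309, -0.2433, 0.0249]
tool_rot: [0.0, 0.715, 0.699, 0.0]
contact_force: [-0.1, -0.6, -0.2]
gripper_width: 0.64
grasp_force: 32.3
```

>>> jog_arm(
  moves=[0, 0, 0.05, 0, 0, 0, 0, 0, 0, 0.05, 0, 0, 0, 0, 0, 0, 0, 0, 0, 0, 0, 0, 0, 0, 0, 0, 0, 0, 0, 0, 0, 0, 0, 0, 0, 0, 0, 0, 0, 0, 0, 0, 0, 0, 0, 0, 0, 0, 0, 0, 0, 0, 0, 0, 0, 0],
)

```text
t: 52.52
eef_pos: [0.5309, -0.2432, 0.0228]
tool_rot: [0.0, 0.715, 0.699, 0.0]
contact_force: [0.7, 0.0, -0.1]
gripper_width: 0.644
grasp_force: 32.4
```

>>> jog_arm(
  moves=[0, 0, 0, 0, 0, 0, 0.68, 0, 0, 0, 0, 0, 0, 0.72, 0, 0, 0, 0, 0, 0, 0.76, 0, 0, -0.3, 0, 0, 0, 0.8, 0, 0, -1, 0, 0, 0, 1, 0, 0, -1, 0, 0, 0, 1, 0, 0, -1, 0, 0, 0, 1, 0, 0, -1, 0, 0, 0, 1],
)

```text
t: 53.18
eef_pos: [0.5305, -0.2432, 0.11]
tool_rot: [-0.0, 0.715, 0.699, -0.0]
contact_force: [1.1, -0.2, 0.5]
gripper_width: 1.001
grasp_force: 0.0
```

>>> jog_arm(
  moves=[0, 0, -1, 0, 0, 0, 1, 0, 0, -1, 0, 0, 0, 1, 1, 0, -0.8, 0, 0, 0, 1, 1, 0, 0, 0, 0, 0, 1, 0, 0, 0, 0, 0, 0, 1, 0, 0, 0, 0, 0, 0, 1, 0, 0, 0, 0, 0, 0, 1, 0, 0, 0, 0, 0, 0, 1],
)

```text
t: 53.85
eef_pos: [0.5312, -0.2042, 0.1646]
tool_rot: [0.0, 0.716, 0.699, -0.0]
contact_force: [-0.0, -0.1, 0.4]
gripper_width: 0.996
grasp_force: 0.0
```

Run:
```python
from h import *
p,psi,o=pose();print(p,psi,o['contact_force'],o['t'])
c=cam('wrist'); cv2.imwrite('pics/w10.png',c['color'])
for z in (.021,.033): print(z,[tuple(proj(c,(.531+a*.028,-.2432+b*.028,z)).round().astype(int)) for a in(-1,1) for b in (-1,1)])
g=cv2.cvtColor(c['color'],cv2.COLOR_BGR2GRAY); u,v=proj(c,(.531,-.2432,.033)).astype(int)
print('row',g[v-2:v+3,u-60:u+60].mean(0).round().astype(int).tolist())
print('col',g[v-60:v+60,u-2:u+3].mean(1).round().astype(int).tolist(),u,v)
print('handle bar', [onz(c,*proj(c,(.458,y,.02)),.02) for y in (-.216,)], proj(c,(.458,-.216,.02)))
for b in blobs(cam('top'),(180,160,331,280)): print(b.mean(0))
```

```text
[ 0.53119505 -0.20418016  0.16459219] -1.3781744079201403 [-0.04758513 -0.13106582  0.38748684] 53.85
0.021 [(np.int64(289), np.int64(300)), (np.int64(286), np.int64(237)), (np.int64(355), np.int64(299)), (np.int64(355), np.int64(235))]
0.033 [(np.int64(288), np.int64(307)), (np.int64(284), np.int64(241)), (np.int64(356), np.int64(305)), (np.int64(356), np.int64(240))]
row [42, 53, 103, 172, 215, 228, 230, 230, 230, 237, 251, 254, 254, 249, 247, 254, 255, 255, 255, 255, 255, 255, 255, 255, 255, 255, 255, 255, 255, 255, 255, 255, 255, 255, 255, 255, 255, 255, 255, 255, 255, 255, 255, 255, 255, 255, 255, 255, 255, 255, 255, 255, 255, 255, 255, 255, 255, 255, 255, 255, 255, 255, 255, 255, 255, 255, 255, 255, 255, 255, 255, 255, 255, 255, 255, 255, 255, 255, 255, 255, 255, 255, 255, 255, 255, 255, 255, 255, 255, 255, 255, 255, 255, 254, 252, 252, 255, 255, 255, 255, 255, 255, 255, 255, 255, 255, 255, 255, 255, 255, 254, 251, 248, 251, 252, 247, 237, 229, 227, 226]
col [99, 100, 100, 100, 101, 104, 116, 139, 163, 172, 170, 166, 166, 165, 161, 161, 166, 177, 193, 203, 192, 168, 164, 172, 170, 161, 169, 189, 211, 227, 234, 238, 239, 239, 239, 239, 239, 240, 242, 246, 250, 254, 255, 255, 255, 255, 255, 255, 255, 255, 255, 255, 255, 255, 255, 255, 255, 255, 255, 255, 255, 255, 255, 255, 255, 255, 255, 255, 255, 255, 255, 255, 255, 255, 255, 255, 255, 255, 255, 255, 255, 255, 255, 255, 255, 255, 255, 255, 255, 255, 255, 255, 255, 255, 255, 255, 255, 255, 255, 255, 255, 255, 255, 255, 255, 255, 255, 255, 255, 255, 255, 251, 214, 181, 236, 253, 252, 219, 124, 84] 321 274
handle bar [array([ 0.458, -0.216,  0.02 ])] [230.45865732 238.8754499 ]
[314.69273743 255.32402235]
```

>>> jog_arm(
  moves=[0, -1, 0, 0, 0, 0, 0, 0, -1, 0, 0, 0, 0, 0, 0, -1, 0, 0, 0, 0, 0, 0, -1, 0, 0, 0, 0, 0, 0, -1, 0, 0, 0, 0, 0, 0, -0.9, 0, 0, 0, 0, 0, 0, 0, 0, 0, 0, 0, 0, 0, 0, 0, 0, 0, 0, 0],
)

```text
t: 54.62
eef_pos: [0.413, -0.2009, 0.1647]
tool_rot: [-0.0, 0.716, 0.698, 0.0]
contact_force: [0.8, 0.2, 1.2]
gripper_width: -0.0
grasp_force: 0.0
```

>>> jog_arm(
  moves=[0, 0, 1, 0, 0, 0, 0, 0, 0, 1, 0, 0, 0, 0, 0, 0, 1, 0, 0, 0, 0, 0, 0, 1, 0, 0, 0, 0, 0, 0, 0.8, 0, 0, 0, 0, 0, 0, 0, 0, 0, 0, 0, 0, 0, 0, 0, 0, 0, 0, 0, 0, 0, 0, 0, 0, 0],
)

```text
t: 55.28
eef_pos: [0.4146, -0.201, 0.0693]
tool_rot: [0.001, 0.715, 0.699, 0.0]
contact_force: [-0.7, -1.4, -0.1]
gripper_width: 0.002
grasp_force: 0.0
```

Run:
```python
from h import *
p,psi,o=pose();print(p,psi,o['contact_force'],o['gripper_width'],o['t'])
c=cam('top')
print('timer',onz(c,440,288,.02),'tape',onz(c,407,311,.019))
```

```text
[ 0.41458987 -0.20102818  0.06927994] -1.3165049402403355 [-0.65028096 -1.36442327 -0.1476146 ] 0.0020396941752608296 55.2833
timer [ 0.3856344  -0.34770051  0.02      ] tape [ 0.33532029 -0.27065777  0.019     ]
```

>>> jog_arm(
  moves=[-0.2, 0, 0.8, 0, 0, 0, 0, 0, 0, 0.8, 0, 0, 0, 0, 0, 0, 0.8, 0, 0, 0, 0, 0, 0, 0.3, 0, 0, 0, 0, 0, 0, 0.1, 0, 0, 0, 0, 0, 0, 0, 0, 0, 0, 0, 0, 0, 0, 0, 0, 0, 0, 0, 0, 0, 0, 0, 0, 0],
)

```text
t: 56.0
eef_pos: [0.4143, -0.2047, 0.0136]
tool_rot: [0.001, 0.715, 0.699, 0.0]
contact_force: [-0.8, -0.2, -0.3]
gripper_width: -0.002
grasp_force: 0.0
```

>>> jog_arm(
  moves=[0, 0.2, 0, 0, 0, 0, 0, 0, 0.2, 0, 0, 0, 0, 0, 0, 0.2, 0, 0, 0, 0, 0, 0, 0.2, 0, 0, 0, 0, 0, 0, 0.2, 0, 0, 0, 0, 0, 0, 0.2, 0, 0, 0, 0, 0, 0, 0.1, 0, 0, 0, 0, 0, 0, 0, 0, 0, 0, 0, 0],
)

```text
t: 56.67
eef_pos: [0.4402, -0.205, 0.0127]
tool_rot: [0.0, 0.715, 0.699, 0.0]
contact_force: [-0.0, -0.8, -0.6]
gripper_width: 0.004
grasp_force: 0.0
```

>>> jog_arm(
  moves=[0, 0.1, 0, 0, 0, 0, 0, 0, 0.15, 0, 0, 0, 0, 0, 0, 0.15, 0, 0, 0, 0, 0, 0, 0.15, 0, 0, 0, 0, 0, 0, 0.15, 0, 0, 0, 0, 0, 0, 0.15, 0, 0, 0, 0, 0, 0, 0.15, 0, 0, 0, 0, 0, 0, 0.1, 0, 0, 0, 0, 0],
)

```text
t: 57.33
eef_pos: [0.459, -0.2054, 0.0123]
tool_rot: [-0.002, 0.715, 0.699, -0.001]
contact_force: [-5.9, 1.0, 4.3]
gripper_width: -0.001
grasp_force: 4.0
```

Run:
```python
from h import *
p,psi,o=pose();print(p,psi,o['contact_force'],o['torque'],o['t'])
c=cam('top'); g=cv2.cvtColor(c['color'],cv2.COLOR_BGR2GRAY)
print(g[150:262,350].tolist())
```

```text
[ 0.45902594 -0.20541117  0.0123452 ] -1.36720588726382 [-5.87127087  0.95455589  4.34795911] [0.02640954 1.34145444 0.0380742 ] 57.3333
[209, 209, 210, 132, 48, 72, 179, 207, 214, 221, 147, 74, 121, 189, 210, 211, 209, 210, 210, 211, 210, 210, 209, 213, 209, 212, 212, 210, 210, 213, 210, 215, 212, 209, 215, 213, 213, 214, 212, 213, 211, 215, 215, 212, 212, 215, 215, 210, 214, 216, 214, 222, 252, 217, 249, 255, 255, 240, 198, 143, 148, 161, 171, 199, 211, 204, 211, 234, 231, 200, 172, 136, 104, 113, 177, 212, 209, 141, 89, 136, 241, 255, 255, 255, 232, 130, 89, 89, 102, 100, 102, 106, 104, 110, 110, 108, 110, 114, 116, 115, 118, 115, 119, 121, 120, 124, 126, 124, 126, 126, 127, 127]
```

>>> jog_arm(
  moves=[0, 0.15, 0, 0, 0, 0, 0, 0, 0.15, 0, 0, 0, 0, 0, 0, 0.15, 0, 0, 0, 0, 0, 0, 0.15, 0, 0, 0, 0, 0, 0, 0.15, 0, 0, 0, 0, 0, 0, 0.15, 0, 0, 0, 0, 0, 0, 0.15, 0, 0, 0, 0, 0, 0, 0.15, 0, 0, 0, 0, 0],
)

```text
t: 58.05
eef_pos: [0.4853, -0.2059, 0.0124]
tool_rot: [-0.0, 0.715, 0.699, -0.0]
contact_force: [-4.3, 0.1, -1.0]
gripper_width: 0.001
grasp_force: 1.7
```

>>> jog_arm(
  moves=[0, 0.15, 0, 0, 0, 0, 0, 0, 0.15, 0, 0, 0, 0, 0, 0, 0.15, 0, 0, 0, 0, 0, 0, 0.15, 0, 0, 0, 0, 0, 0, 0.15, 0, 0, 0, 0, 0, 0, 0.15, 0, 0, 0, 0, 0, 0, 0.15, 0, 0, 0, 0, 0, 0, 0.1, 0, 0, 0, 0, 0],
)

```text
t: 58.72
eef_pos: [0.5091, -0.2066, 0.0127]
tool_rot: [0.0, 0.715, 0.699, 0.0]
contact_force: [-3.9, -0.0, -1.4]
gripper_width: -0.002
grasp_force: 1.8
```

Run:
```python
from h import *
p,psi,o=pose();print(p,psi,o['contact_force'],o['torque'],o['t'])
```

```text
[ 0.50910401 -0.20661744  0.01271598] -1.2943823315585172 [-3.94248473e+00 -1.32811228e-03 -1.43639950e+00] [-0.00360407  0.99273567  0.00563863] 58.7167
```

>>> jog_arm(
  moves=[0, 0.15, 0, 0, 0, 0, 0, 0, 0.15, 0, 0, 0, 0, 0, 0, 0.15, 0, 0, 0, 0, 0, 0, 0.15, 0, 0, 0, 0, 0, 0, 0.15, 0, 0, 0, 0, 0, 0, 0.15, 0, 0, 0, 0, 0, 0, 0.15, 0, 0, 0, 0, 0, 0, 0.15, 0, 0, 0, 0, 0],
)

```text
t: 59.38
eef_pos: [0.5329, -0.2072, 0.0127]
tool_rot: [0.0, 0.715, 0.699, 0.0]
contact_force: [-4.3, 0.4, -0.4]
gripper_width: -0.003
grasp_force: 1.8
```

>>> jog_arm(
  moves=[0, 0.1, 0, 0, 0, 0, 0, 0, 0.1, 0, 0, 0, 0, 0, 0, 0.1, 0, 0, 0, 0, 0, 0, 0.1, 0, 0, 0, 0, 0, 0, 0.1, 0, 0, 0, 0, 0, 0, 0.05, 0, 0, 0, 0, 0, 0, 0.05, 0, 0, 0, 0, 0, 0, 0.05, 0, 0, 0, 0, 0],
)

```text
t: 60.05
eef_pos: [0.5455, -0.2075, 0.0127]
tool_rot: [-0.0, 0.715, 0.699, -0.0]
contact_force: [-4.6, -1.2, 0.3]
gripper_width: -0.0
grasp_force: 1.9
```

>>> jog_arm(
  moves=[0, 0.05, 0, 0, 0, 0, 0, 0, 0.05, 0, 0, 0, 0, 0, 0, 0.05, 0, 0, 0, 0, 0, 0, 0.05, 0, 0, 0, 0, 0, 0, 0.05, 0, 0, 0, 0, 0, 0, 0.05, 0, 0, 0, 0, 0, 0, 0.05, 0, 0, 0, 0, 0, 0, 0.05, 0, 0, 0, 0, 0],
)

```text
t: 60.72
eef_pos: [0.5522, -0.2079, 0.013]
tool_rot: [-0.001, 0.715, 0.699, -0.0]
contact_force: [-9.9, 1.1, 6.6]
gripper_width: -0.0
grasp_force: 5.8
```

>>> jog_arm(
  moves=[0, 0.05, 0, 0, 0, 0, 0, 0, 0.05, 0, 0, 0, 0, 0, 0, 0.05, 0, 0, 0, 0, 0, 0, 0.03, 0, 0, 0, 0, 0, 0, 0, 0, 0, 0, 0, 0, 0, 0, 0, 0, 0, 0, 0, 0, 0, 0, 0, 0, 0, 0, 0, 0, 0, 0, 0, 0, 0],
)

```text
t: 61.38
eef_pos: [0.5556, -0.2081, 0.0132]
tool_rot: [-0.001, 0.715, 0.699, -0.001]
contact_force: [-10.5, 0.8, 8.9]
gripper_width: 0.003
grasp_force: 6.4
```

Run:
```python
from h import *
p,psi,o=pose();print(p,psi,o['contact_force'],o['torque'],o['t'])
```

```text
[ 0.55559801 -0.20814278  0.01321726] -1.3600418153157763 [-10.54372795   0.80481061   8.92468237] [0.18286009 2.13099395 0.01995742] 61.3833
```

>>> jog_arm(
  moves=[0, -0.2, 0, 0, 0, 0, 0, 0, -0.1, 0, 0, 0, 0, 0, 0, 0, 0.1, 0, 0, 0, 0, 0, 0, 0.07, 0, 0, 0, 0, 0, 0, 0, 0, 0, 0, 0, 0, 0, 0, 0, 0, 0, 0, 0, 0.1, 0, 0, 0, 0, 0, 0, 0.1, 0, 0, 0, 0, 0],
)

```text
t: 62.05
eef_pos: [0.5538, -0.2076, 0.009]
tool_rot: [-0.001, 0.715, 0.699, -0.001]
contact_force: [-8.0, 0.9, 6.3]
gripper_width: -0.003
grasp_force: 5.2
```

>>> jog_arm(
  moves=[0, 0.05, 0, 0, 0, 0, 0, 0, 0.05, 0, 0, 0, 0, 0, 0, 0.05, 0, 0, 0, 0, 0, 0, 0.05, 0, 0, 0, 0, 0, 0, 0, 0, 0, 0, 0, 0, 0, 0, 0, 0, 0, 0, 0, 0, 0, 0, 0, 0, 0, 0, 0, 0, 0, 0, 0, 0, 0],
)

```text
t: 62.72
eef_pos: [0.5543, -0.2077, 0.0089]
tool_rot: [-0.004, 0.716, 0.698, -0.002]
contact_force: [-13.3, 2.6, 12.1]
gripper_width: -0.002
grasp_force: 8.6
```

>>> jog_arm(
  moves=[0, -0.2, 0, 0, 0, 0, 0, 0, -0.5, 0, 0, 0, 0, 0, 0, -1, 0, 0, 0, 0, 0, 0, -1, -0.3, 0, 0, 0, 0, 0, -1, -1, 0, 0, 0, 0, 0, -1, -1, 0, 0, 0, 0, 0, -1, -1, 0, 0, 0, 0, 0, 0, -1, 0, 0, 0, 0],
)

```text
t: 63.38
eef_pos: [0.4403, -0.2051, 0.0954]
tool_rot: [-0.002, 0.716, 0.698, -0.001]
contact_force: [0.2, -0.2, -0.3]
gripper_width: -0.0
grasp_force: 0.0
```

>>> jog_arm(
  moves=[1, 0, -1, 0, 0, 0, 0, 1, 0, -1, 0, 0, 0, 0, 1, 0, -1, 0, 0, 0, 0, 1, 0, 0, 0, 0, 0, 0, 1, 0, 0, 0, 0, 0, 0, 1, 0, 0, 0, 0, 0, 0, 1, 0, 0, 0, 0, 0, 0, 1, 0, 0, 0, 0, 0, 0, 0],
)

```text
validation failed for argument at $.mo...
```

>>> jog_arm(
  moves=[1, 0, 0, 0, 0, 0, 0, 1, 0, 0, 0, 0, 0, 0, 1, 0, 0, 0, 0, 0, 0, 1, 0, 0, 0, 0, 0, 0, 0, 0, 0, 0, 0, 0, 0, 0, 0, 0, 0, 0, 0, 0, 0, 0, 0, 0, 0, 0, 0, 0, 0, 0, 0, 0, 0, 0],
)

```text
t: 64.05
eef_pos: [0.447, -0.1262, 0.0954]
tool_rot: [0.0, 0.716, 0.699, 0.0]
contact_force: [0.6, -0.4, 0.4]
gripper_width: 0.0
grasp_force: 0.0
```

Run:
```python
from h import *
p,psi,o=pose();print(p,o['contact_force'],o['t'])
c=cam('top'); s=cam('side')
a=cv2.resize(c['color'][140:265,325:435],None,fx=4.8,fy=4.8,interpolation=cv2.INTER_CUBIC)
b=cv2.resize(s['color'][160:310,290:400],None,fx=2.4,fy=4,interpolation=cv2.INTER_CUBIC)
im=np.hstack([a[:600],b[:600]]); print(im.shape); cv2.imwrite('pics/fin.png',im[:, :800])
```

```text
[ 0.44701364 -0.12621615  0.09541037] [ 0.58514667 -0.3983961   0.41276912] 64.05
(600, 792, 3)
```

View pics/fin.png

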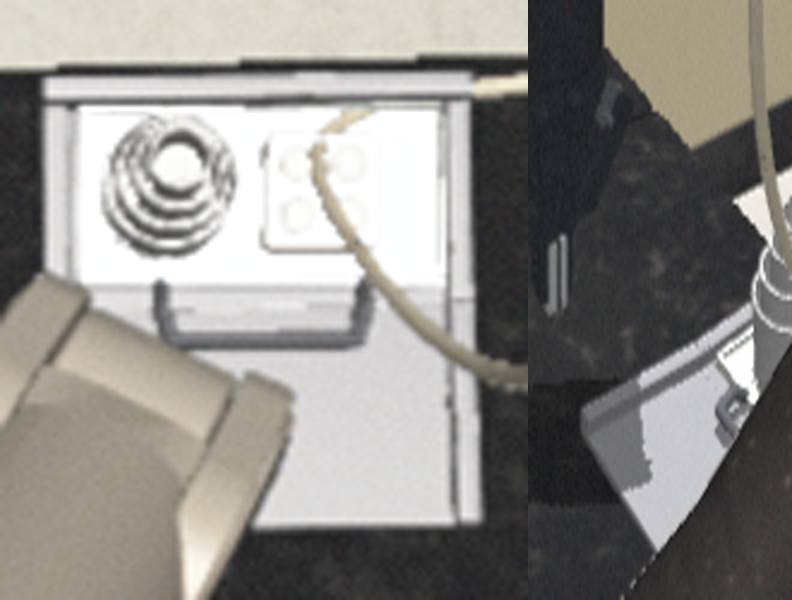

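The tray sits at the stop with the nest upright and the pile square. The bar is at crop (175–360, 342) and the stop's top edge at crop v≈98. One numeric check of the seat.

Run:
```python
from h import *
c=cam('top'); g=cv2.cvtColor(c['color'],cv2.COLOR_BGR2GRAY)
for u in (362,380,397):
    col=g[195:220,u-1:u+2].mean(1); k=np.argsort(col)[:3]; v=195+(k*(255-col[k])).sum()/(255-col[k]).sum(); print('bar',onz(c,u,v,.0184).round(4))
for u in (345,380,412): print('col',u,g[152:170,u-1:u+2].mean(1).round().astype(int).tolist(), [onz(c,u,v,.0367)[0].round(4) for v in (158,160,162)],[onz(c,u,v,.0227)[0].round(4) for v in (160,162,164)])
```

```text
bar [ 0.569  -0.1765  0.0184]
bar [ 0.568  -0.2186  0.0184]
bar [ 0.5695 -0.2584  0.0184]
col 345 [218, 137, 49, 73, 191, 222, 224, 228, 155, 117, 255, 242, 254, 255, 255, 255, 255, 255] [np.float64(0.6935), np.float64(0.6886), np.float64(0.6838)] [np.float64(0.6931), np.float64(0.6882), np.float64(0.6833)]
col 380 [138, 51, 51, 131, 194, 219, 222, 189, 112, 78, 178, 247, 255, 255, 255, 252, 249, 240] [np.float64(0.6913), np.float64(0.6864), np.float64(0.6815)] [np.float64(0.6909), np.float64(0.6859), np.float64(0.681)]
col 412 [77, 40, 64, 176, 207, 215, 225, 162, 100, 194, 184, 255, 255, 255, 255, 255, 255, 255] [np.float64(0.6892), np.float64(0.6844), np.float64(0.6795)] [np.float64(0.6888), np.float64(0.6839), np.float64(0.679)]
```

Seated within measurement error, though the bar hints at up to ~1.5° of yaw with the left side lagging. I'll press lightly on the handle's left end, then its right, to square it up.

>>> jog_arm(
  moves=[-1, 0.9, 0, 0, 0, 0, 0, -1, 0.9, 0, 0, 0, 0, 0, -1, 0.9, 0, 0, 0, 0, 0, 0, 0, 0.8, 0, 0, 0, 0, 0, 0, 1, 0, 0, 0, 0, 0, 0, 1, 0, 0, 0, 0, 0, 0, 0.8, 0, 0, 0, 0, 0, 0, 0, 0, 0, 0, 0],
)

```text
t: 64.87
eef_pos: [0.4975, -0.1863, 0.0206]
tool_rot: [-0.002, 0.715, 0.699, -0.001]
contact_force: [-1.1, -0.6, -0.1]
gripper_width: 0.002
grasp_force: 0.0
```

>>> jog_arm(
  moves=[0, 0, 0.1, 0, 0, 0, 0, 0, 0.3, 0.1, 0, 0, 0, 0, 0, 0.3, 0, 0, 0, 0, 0, 0, 0.3, 0, 0, 0, 0, 0, 0, 0.2, 0, 0, 0, 0, 0, 0, 0.2, 0, 0, 0, 0, 0, 0, 0, 0, 0, 0, 0, 0, 0, 0, 0, 0, 0, 0, 0],
)

```text
t: 65.53
eef_pos: [0.5259, -0.1869, 0.0194]
tool_rot: [0.0, 0.715, 0.699, 0.0]
contact_force: [-0.6, -0.6, -0.1]
gripper_width: -0.001
grasp_force: 0.0
```

>>> jog_arm(
  moves=[0, 0, 0.2, 0, 0, 0, 0, 0, 0.2, 0.2, 0, 0, 0, 0, 0, 0.2, 0, 0, 0, 0, 0, 0, 0.2, 0, 0, 0, 0, 0, 0, 0.2, 0, 0, 0, 0, 0, 0, 0.15, 0, 0, 0, 0, 0, 0, 0, 0, 0, 0, 0, 0, 0, 0, 0, 0, 0, 0, 0],
)

```text
t: 66.2
eef_pos: [0.5448, -0.1874, 0.0113]
tool_rot: [0.0, 0.715, 0.699, 0.0]
contact_force: [-0.7, -0.5, 0.5]
gripper_width: -0.0
grasp_force: 0.0
```

>>> jog_arm(
  moves=[0, 0.07, 0, 0, 0, 0, 0, 0, 0.07, 0, 0, 0, 0, 0, 0, 0.07, 0, 0, 0, 0, 0, 0, 0.07, 0, 0, 0, 0, 0, 0, 0, 0, 0, 0, 0, 0, 0, 0, 0, 0, 0, 0, 0, 0, 0, 0, 0, 0, 0, 0, 0, 0, 0, 0, 0, 0, 0],
)

```text
t: 66.87
eef_pos: [0.5501, -0.1875, 0.0112]
tool_rot: [-0.0, 0.715, 0.699, -0.0]
contact_force: [-0.6, -0.7, 0.2]
gripper_width: 0.005
grasp_force: 0.0
```

>>> jog_arm(
  moves=[0, 0.06, 0, 0, 0, 0, 0, 0, 0.06, 0, 0, 0, 0, 0, 0, 0.06, 0, 0, 0, 0, 0, 0, 0.06, 0, 0, 0, 0, 0, 0, 0.06, 0, 0, 0, 0, 0, 0, 0, 0, 0, 0, 0, 0, 0, 0, 0, 0, 0, 0, 0, 0, 0, 0, 0, 0, 0, 0],
)

```text
t: 67.53
eef_pos: [0.5552, -0.1877, 0.0112]
tool_rot: [-0.001, 0.715, 0.699, -0.0]
contact_force: [-5.4, 1.1, 4.0]
gripper_width: -0.001
grasp_force: 3.3
```

>>> jog_arm(
  moves=[0, 0.06, 0, 0, 0, 0, 0, 0, 0.06, 0, 0, 0, 0, 0, 0, 0.06, 0, 0, 0, 0, 0, 0, 0.06, 0, 0, 0, 0, 0, 0, 0, 0, 0, 0, 0, 0, 0, 0, 0, 0, 0, 0, 0, 0, 0, 0, 0, 0, 0, 0, 0, 0, 0, 0, 0, 0, 0],
)

```text
t: 68.2
eef_pos: [0.5556, -0.1877, 0.0109]
tool_rot: [-0.004, 0.716, 0.698, -0.002]
contact_force: [-17.0, 2.4, 16.2]
gripper_width: 0.001
grasp_force: 10.9
```

>>> jog_arm(
  moves=[0, -0.3, 0, 0, 0, 0, 0, 0, -0.5, 0, 0, 0, 0, 0, -0.8, 0, 0, 0, 0, 0, 0, -1, 0, 0, 0, 0, 0, 0, -1, 0, 0, 0, 0, 0, 0, -0.1, 0.2, 0, 0, 0, 0, 0, 0, 0, 0, 0, 0, 0, 0, 0, 0, 0, 0, 0, 0, 0],
)

```text
t: 68.87
eef_pos: [0.5483, -0.2448, 0.0112]
tool_rot: [0.0, 0.715, 0.699, 0.0]
contact_force: [0.4, 0.2, -0.9]
gripper_width: -0.002
grasp_force: 0.0
```

>>> jog_arm(
  moves=[0, 0.1, 0, 0, 0, 0, 0, 0, 0.08, 0, 0, 0, 0, 0, 0, 0.06, 0, 0, 0, 0, 0, 0, 0.06, 0, 0, 0, 0, 0, 0, 0.06, 0, 0, 0, 0, 0, 0, 0.06, 0, 0, 0, 0, 0, 0, 0, 0, 0, 0, 0, 0, 0, 0, 0, 0, 0, 0, 0],
)

```text
t: 69.53
eef_pos: [0.5544, -0.245, 0.0111]
tool_rot: [-0.002, 0.715, 0.699, -0.001]
contact_force: [-5.3, 2.1, 5.4]
gripper_width: 0.003
grasp_force: 3.5
```

>>> jog_arm(
  moves=[0, 0.06, 0, 0, 0, 0, 0, 0, 0.06, 0, 0, 0, 0, 0, 0, 0.06, 0, 0, 0, 0, 0, 0, 0.03, 0, 0, 0, 0, 0, 0, 0, 0, 0, 0, 0, 0, 0, 0, 0, 0, 0, 0, 0, 0, 0, 0, 0, 0, 0, 0, 0, 0, 0, 0, 0, 0, 0],
)

```text
t: 70.2
eef_pos: [0.5548, -0.2452, 0.011]
tool_rot: [-0.005, 0.716, 0.698, -0.002]
contact_force: [-14.5, 4.2, 14.1]
gripper_width: -0.004
grasp_force: 9.6
```

>>> jog_arm(
  moves=[0, -0.3, 0, 0, 0, 0, 0, 0, -1, 0, 0, 0, 0, 0, 0, -1, 0, 0, 0, 0, 0, 0, -1, -1, 0, 0, 0, 0, 0, -1, -1, 0, 0, 0, 0, 0, 0, -1, 0, 0, 0, 0, 0, 0, -1, 0, 0, 0, 0, 0, 0, 0, 0, 0, 0, 0],
)

```text
t: 70.87
eef_pos: [0.4764, -0.2452, 0.0947]
tool_rot: [0.003, 0.715, 0.699, 0.002]
contact_force: [0.4, 0.5, 0.5]
gripper_width: 0.002
grasp_force: 0.0
```

>>> jog_arm(
  moves=[0, 0, -1, 0, 0, 0, 0, 0, 0, -1, 0, 0, 0, 0, 0, 0, 0, 0, 0, 0, 0, 0, 0, 0, 0, 0, 0, 0, 0, 0, 0, 0, 0, 0, 0, 0, 0, 0, 0, 0, 0, 0, 0, 0, 0, 0, 0, 0, 0, 0, 0, 0, 0, 0, 0, 0],
)

```text
t: 71.53
eef_pos: [0.4739, -0.2437, 0.1305]
tool_rot: [-0.001, 0.715, 0.699, -0.0]
contact_force: [0.2, 0.2, 1.1]
gripper_width: 0.001
grasp_force: 0.0
```

Run:
```python
from h import *
p,psi,o=pose();print(p,o['contact_force'],o['t'])
c=cam('top'); g=cv2.cvtColor(c['color'],cv2.COLOR_BGR2GRAY)
a=cv2.cvtColor(cv2.imread('pics/fin.png'),cv2.COLOR_BGR2GRAY)[:600,:528]
b=cv2.cvtColor(cv2.resize(c['color'][140:265,325:435],None,fx=4.8,fy=4.8,interpolation=cv2.INTER_CUBIC),cv2.COLOR_BGR2GRAY)
d=cv2.absdiff(a,b)[100:260,80:450]; print('change nest/pile region: mean',d.mean(),'frac>60',(d>60).mean())
print(hand_in())
```

```text
[ 0.47388215 -0.24368649  0.13053046] [0.20156028 0.24869287 1.14802896] 71.5333
change nest/pile region: mean 13.765557432432432 frac>60 0.08214527027027027
the job is handed in; nothing more can be done
None
```

The job is handed in (verdict not shown): all four cups are nested in size order, both spot plates are piled square beside them, and the tray is pushed firmly against the top stop; my last camera view of the nest and pile, before two light seating pushes, showed both in order, and I did not touch the timer or tape roll.

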